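Dry-stack a segmented vase blank in the dowel fixture and clamp it lightly

ROBOT

A 6-joint arm with a two-finger parallel gripper is mounted at the origin on the work surface. World frame = base frame: x ahead of the robot, y to its left, z up, the work surface at z = 0. Lengths are in mm, angles in rad, forces in N, time in s.
With the tool pointing down it reaches from about 275 to 1000 mm from the base axis. Payload 8.4 kg.
Tool frame: the origin (TCP) lies at the very end of the fingers, on their centre line; the grasp point (between the pads) lies 19 mm behind it; z points along the fingers, x is the direction in which the jaws open and shut, and the axes are right-handed (so a half turn about z gives the same grasp; the last joint's range is limited). The gripper opens to 85 mm and grips with 20 to 120 N. Pads are 22 mm wide; open, the fingers measure 114 mm over their backs; the gripper's body (76 mm by 85 mm) begins 54 mm behind the grasp point. The pads swing forward as they close: fully open they stand 13 mm farther back than shut.
Start: joints at [1.211, 0.353, 1.633, -0, 1.155, -0.002], TCP at [218.883, 585.421, 231.281] pointing down, gripper open.
Joint ranges: [-2.63, 2.63], [-0.92, 2.1], [0.06, 2.66], [-1.3, 4.44], [0, 2.69], [-3.02, 3.02]. Speed limits (rad/s): [2.22, 2.22, 2.79, 3.14, 3.14, 3.14].

INTERFACE

Orientations are given as [roll, pitch, yaw] about the fixed x, y, z axes, in that order (R = Rz(yaw) Ry(pitch) Rx(roll)).
In Python, from rig import r gives the robot as it stands.
- The arm moves only by the tool arm_command, never from a script. Its argument "targets" is a list of rows, each a list of 6 numbers: the shift along the tool's x, y, z in m, then the turn, a rotation vector about the tool's x, y, z in rad. A call has 1 to 20 rows; each row shifts and turns the commanded pose from where the row before left it, along the tool's axes as they then stand; what a row does not reach is not made up. A row lasts 1/12 s, in which the tool goes at most 41.7 mm and 7.16 degrees, less where a joint would pass 70% of its speed; a pose out of reach is approached as far as the arm can. A call is refused whole if a number of a shift passes 0.0417 or a number of a turn 0.125, either way. A call with a gripper value outside its range is refused whole. "fingers" is the finger opening in m, from 0 to 0.0854, set as the call begins (left out, the last holds). The fingers move at their own pace and stop on an object; "squeeze" is the grip in N (left out, the last holds). Time passes only in rows, so rows that do not move let the fingers close. It gives the time, the measured TCP pose, the force and the opening at its end, in the units of the state.
- r.sense(): the state, without advancing time (a new reading comes with each control period).
- r.grab_frame(name): name is "side" or "top"; returns a dict with "image" (400x640x3 uint8, blue, green, red), "fx", "fy", "cx", "cy" (pixels), "xyz" and "orientation" of the camera in the world. Camera axes: x right, y down, z forward; pixel columns grow to the right and rows downward; lengths in mm; the calibration is good to about 2 mm. A picture is of the moment at which its call begins. There is no depth.
- r.sign_off(): hands the job in, once; it reports no verdict.
The state is a dict: "clock": time; "qpos": joint angles; "qvel": joint speeds; "joint_efforts": joint torques, N m; "eef_pos": TCP position; "tcp_rot": TCP orientation; "contact_force": force on the tool from outside, world axes, zero at the start; "wrist_torque": the same for the moment, N m; "opening": opening from 0.0 (shut) to 1.0 (fully open).
Only numpy, scipy, OpenCV 4.12 (cv2) and the standard library are available. Lean on these libraries where they do the work, as an engineer would, in place of code of your own. Each camera call takes 0.05 s, during which the arm holds its last target.

TASK

Lift the aluminium setting plug out of the dowel fixture and put it in the wooden tray, then stack the vase blank inside the four dowels, flat, square and right way up: the tall pale body block first, then every dark spacer disc that is laid out, then the pale top disc. Then swing the clamp arm round to its stop over the stack and push its red knob down until the spring pad presses lightly on the top disc and stays there (aim for about 6 N, spring squeezed by 4 to 11 mm, and never more than 15 N). The wood is soft and finished, so never squeeze the wooden parts with more than 40 N from each finger, and leave the other things on the bench alone.

Things in the scene. Friction and masses are not known exactly. Their poses are not given: they have to be found in the camera images.
- fixture: plywood base board, 130 x 290 mm, 15 mm thick, fixed to the bench, with four upright steel guide dowels (10 mm thick, round tips 102 mm above the board) that make a pocket, and a steel post (30 mm thick) that carries the clamp. Origin: on the bench under the pocket's centre. The post stands 140 mm from the pocket's centre along the fixture's +y; the dowels stand at (+-27, +-27) mm, so fingers pass between them along the fixture's own x and y directions
- pocket (a point): centre of the pocket floor, on top of the board, 15 mm above the bench; axes as the fixture's (z up). The dowels leave 2 mm all round a 62 mm part; the parts in it stand on the board
- clamp_arm (a joint): angle (rad) of the green clamp arm about the upright post: 0 is the stop, with the arm pointing from the post over the pocket and the pad centred on the pocket; it grows anticlockwise seen from above, up to 2.3; it starts parked at 1.3 to 1.9. Stays where it is left (about 1 N at the knob moves it). The knob and pad axis is 140 mm from the post's axis; the arm bar is 26 mm wide, 195 to 215 mm above the bench
- plunger (a joint): how far (m) the clamp's plunger is pushed down through the arm: 0 is fully up, 0.07 the limit. It starts up, and friction of 8 N (less its 2 N weight when pushed down) holds it wherever it is left
- pad (a joint): how far (m) the pad's spring is squeezed: 0 free, 0.03 solid; 800 N/m, so 0.0075 is 6 N and 0.019 is 15 N
- knob_top (a point): centre of the top of the red knob on the plunger: an upright round knob, 29 mm thick and 28 mm high, its top 315 mm above the bench with the plunger up; above the arm there is only a 12 mm rod below it. It moves with arm and plunger
- pad_face (a point): centre of the underside of the round black pad (38 mm across) under the plunger, 160 mm above the bench with the plunger up and the spring free; plunger and pad share the knob's upright axis
- body_block: pale turned wooden cylinder with two darker bands, 62 mm across, 70 mm high, standing on the bench; origin at the centre of its underside, z up; 0.11 kg. Goes first, on the pocket floor
- top_disc: pale wooden disc with a brass dot on top, 62 mm across, 18 mm thick, lying flat; origin at the centre of its underside, z up; 0.035 kg. Goes last, on the spacers
- plug: aluminium setting plug with a blue band near its top, 50 mm across, 80 mm high, 0.18 kg, standing loose in the pocket at the start; origin at the centre of its underside, z up
- tray: shallow open wooden tray, 150 x 130 mm (x, y), 30 mm high, walls and floor 8 mm thick, fixed; origin at the centre of its underside
- vase: bystander: turned wooden vase, 120 mm high, 84 mm across; leave alone
- glue: bystander: white glue bottle, 150 mm high; leave alone
- gouge: bystander: turning gouge with a dark wooden handle and a flat steel blade, lying on the bench, 220 mm long; leave alone
- toy_wheel: bystander: wooden toy wheel lying flat, 90 mm across; leave alone
- spacer_a: dark wooden spacer disc, 62 mm across, 14 mm thick, lying flat; origin at the centre of its underside, z up; 0.03 kg. One to three of the three are present; all present go on the body block, in any order
- spacer_b: dark wooden spacer disc, 62 mm across, 14 mm thick, lying flat; origin at the centre of its underside, z up; 0.03 kg. One to three of the three are present; all present go on the body block, in any order
- spacer_c: dark wooden spacer disc, 62 mm across, 14 mm thick, lying flat; origin at the centre of its underside, z up; 0.03 kg. One to three of the three are present; all present go on the body block, in any order
Not all that is in view belongs to the job. Leave any orange or yellow look-alike of the body_block alone. Leave any pink look-alike of the spacer_b alone.

How it is judged (in metres and radians):
On the way, in this order (a step that is already met when the one before it is completed fails the run):
1. the setting plug is in the tray (x of plug in the frame of tray between -0.065 and 0.065 m and y of plug in the frame of tray between -0.055 and 0.055 m and height (world z) of plug below 0.045 m), for 0.2 s.
2. the body block stands on the pocket floor between the dowels (horizontal distance between body_block and pocket below 0.005 m and z of body_block in the frame of pocket between -0.004 and 0.004 m and angle between body_block's own z axis and vertical below 0.06 rad), for 0.2 s.
3. every spacer that is present lies flat on the stack over the body block (all of step 2 and horizontal distance between each of spacer_a, spacer_b, spacer_c and pocket below 0.005 m and z of spacer_a in the frame of pocket between 0.066 and 0.102 m and angle between each of spacer_a, spacer_b, spacer_c's own z axis and vertical below 0.06 rad and z of spacer_b in the frame of pocket between 0.066 and 0.102 m and z of spacer_c in the frame of pocket between 0.066 and 0.102 m), for 0.2 s.
4. the top disc lies flat on the spacers (all of step 3 and horizontal distance between top_disc and pocket below 0.005 m and z of top_disc in the frame of pocket between 0.08 and 0.118 m and angle between top_disc's own z axis and vertical below 0.06 rad and z of each of spacer_a, spacer_b, spacer_c in the frame of top_disc below -0.01 m), for 0.2 s.
5. the clamp arm is at its stop and its pad presses on the stack (value of joint clamp_arm below 0.06 rad and value of joint pad between 0.0025 and 0.016 m and horizontal distance between top_disc and pocket below 0.005 m and z of top_disc in the frame of pocket between 0.08 and 0.118 m and angle between top_disc's own z axis and vertical below 0.06 rad and z of each of spacer_a, spacer_b, spacer_c in the frame of top_disc below -0.01 m), for 0.2 s.
At the end, for the whole second after the job is handed in: Plug in the tray; body block, all spacers present and top disc stacked in that order in the pocket, each within 5 mm of its axis and 0.06 rad of upright; clamp arm within 0.06 rad of its stop, pad spring squeezed 2.5 to 16 mm on the top disc; all released and at rest (all of step 1 and all of step 3 and all of step 5 and linear speed of top_disc below 0.02 m/s and contact force between the fingers and body_block below 0.1 N and contact force between the fingers and spacer_a below 0.1 N and contact force between the fingers and spacer_b below 0.1 N and contact force between the fingers and spacer_c below 0.1 N and contact force between the fingers and top_disc below 0.1 N and contact force between the fingers and plug below 0.1 N); the robot touches nothing.
It fails at once if a wooden part squeezed with more than 40 N a finger (80 N in all) (contact force between the fingers and body_block above 80 N or contact force between the fingers and spacer_a above 80 N or contact force between the fingers and spacer_b above 80 N or contact force between the fingers and spacer_c above 80 N or contact force between the fingers and top_disc above 80 N).
It fails at once if the pad pressed with more than 15 N (spring squeezed beyond 19 mm) (value of joint pad above 0.019 m).
It fails at once if a bystander moved by more than 30 mm (distance of any of vase, glue, gouge, toy_wheel from where it was at the start of the episode above 0.03 m).
Of spacer_a, spacer_b, spacer_c only 1 to 3 are there at a start; the rules pass over those that are not, and their reading is None.
At some moment in a run one of spacer_a, spacer_b, spacer_c, top_disc may be knocked a few centimetres aside while the robot is not near it.
Once in a run the grip may slacken for a moment while it holds something.
It also fails if it takes over 210 s, if anything falls off the work surface, if the arm or the gripper's body presses on something with over 40 N, if the wrist force passes 120 N, or if a joint passes its speed limit or range.

## Working session

There is one attempt and no reset: what is moved stays moved. The work goes in short steps, Python scripts to look and compute and a tool call to move; the robot and the scene stay as the last step left them, time stands still between calls to the robot, and variables do not carry over. Pictures are saved under pics/ and viewed, and the job is handed in when it is done.

Besides the shell and the picture viewer there is one more tool, called after "Request:" by a JSON object that holds its "name" and its "arguments", one argument or row to a line. arm_command: Moves the arm, as the interface text tells. Its arguments: {"type":"object","properties":{"targets":{"type":"array"},"fingers":{"type":"number"},"squeeze":{"type":"number"}},"required":["targets"]}

```bash
ls; mkdir -p pics; python3 - <<'E'
from rig import r
import cv2
print(r.sense())
for n in("side","top"):
    f=r.grab_frame(n); cv2.imwrite(f"pics/{n}0.png",f["image"]); print({k:v for k,v in f.items() if k!="image"})
E
```

```text
pics
{'clock': 0.0, 'qpos': array([ 1.21056924e+00,  3.53677447e-01,  1.63415847e+00,  8.46515420e-06,
        1.15519841e+00, -2.39184672e-03]), 'qvel': array([-3.28043492e-04, -4.13311943e-06,  1.97057793e-04, -1.11123338e-04,
       -1.19173059e-04, -2.15680792e-04]), 'joint_efforts': array([-2.88922609e-03, -6.05256057e+01, -3.42068410e+01, -2.49786199e-04,
        9.41894104e-03,  9.10558788e-05]), 'eef_pos': array([218.72394693, 584.95304306, 230.53297211]), 'tcp_rot': array([-3.14158147e+00,  1.44165350e-03,  1.21295767e+00]), 'contact_force': array([-0.79480254, -0.6833721 , -1.39653879]), 'wrist_torque': array([ 0.03246155, -0.08720954, -0.01790872]), 'opening': 1.0038627423535318}
{'fx': 517.8654317940493, 'fy': 517.8654317940493, 'cx': 316.46442838984433, 'cy': 201.2413538979452, 'xyz': array([   63.84386419, -1042.7581488 ,  1205.5499982 ]), 'orientation': array([-2.31457745,  0.00711755, -0.50850269])}
{'fx': 429.52364620213854, 'fy': 429.52364620213854, 'cx': 316.09531081173935, 'cy': 195.57954112557874, 'xyz': array([ 423.76407315,  -83.13363368, 1491.79422867]), 'orientation': array([-3.01971976,  0.02096133, -1.56423248])}
```

View pics/side0.png

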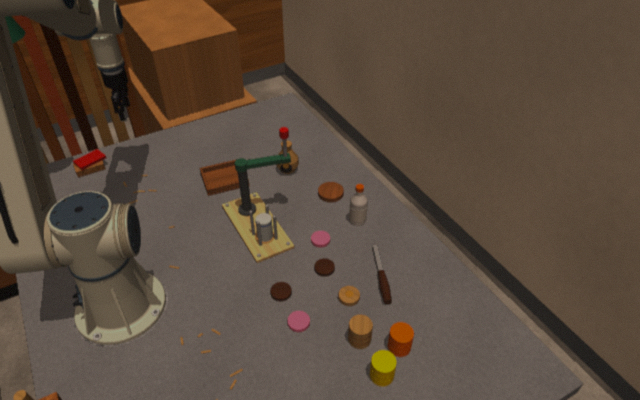

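View pics/top0.png

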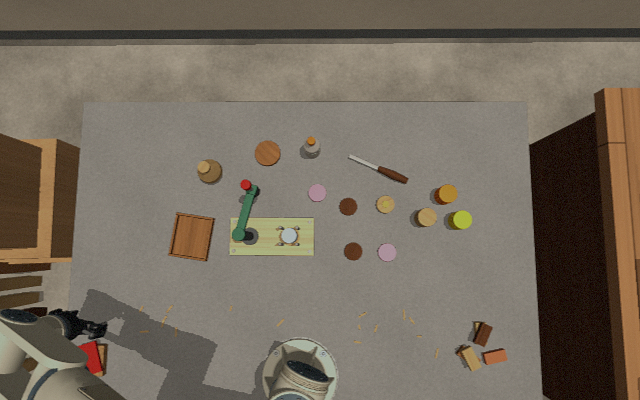

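In the top view I see the plug in the fixture at (289,236), the tray at (192,237) and the clamp knob at (246,185). The pale body block is at (427,217). The orange block at (446,194) and the yellow one at (460,219) look like it. The dark spacers are at (348,206) and (353,251), with pink look-alikes at (317,192) and (387,252). The top disc, with its dot, is at (385,204), and the toy wheel at (267,153) could be mistaken for it. I'll check these in a close crop.

```bash
cat > h.py <<'E'
import numpy as np, cv2
from scipy.spatial.transform import Rotation as Ro
from rig import r
def cam(f):
    return Ro.from_euler('xyz',f["orientation"]).as_matrix(), np.array(f["xyz"])
def ray(f,u,v):
    R,c=cam(f); d=R@np.array([(u-f["cx"])/f["fx"],(v-f["cy"])/f["fy"],1]); return c,d/np.linalg.norm(d)
def plane(f,u,v,z):
    c,d=ray(f,u,v); return c+d*(z-c[2])/d[2]
def tri(f1,p1,f2,p2):
    c1,d1=ray(f1,*p1);c2,d2=ray(f2,*p2)
    A=np.stack([d1,-d2],1); t=np.linalg.lstsq(A,c2-c1,rcond=None)[0]
    a=c1+d1*t[0];b=c2+d2*t[1]; return (a+b)/2,np.linalg.norm(a-b)
def proj(f,P):
    R,c=cam(f); q=R.T@(np.asarray(P,float)-c); return np.array([f["cx"]+f["fx"]*q[0]/q[2],f["cy"]+f["fy"]*q[1]/q[2]])
def crop(f,name,x0,y0,x1,y1,s):
    cv2.imwrite("pics/"+name,cv2.resize(f["image"][y0:y1,x0:x1],None,fx=s,fy=s,interpolation=cv2.INTER_CUBIC))
E
python3 - <<'E'
from h import *
t=r.grab_frame("top");s=r.grab_frame("side")
crop(t,"t1.png",290,170,490,280,4)
crop(t,"t2.png",160,140,330,270,4)
crop(s,"s1.png",250,220,430,390,4) if 0 else crop(s,"s1.png",250,220,430,370,4)
crop(s,"s2.png",190,110,390,260,4)
E
```

```text
(no output)
```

View pics/t1.png

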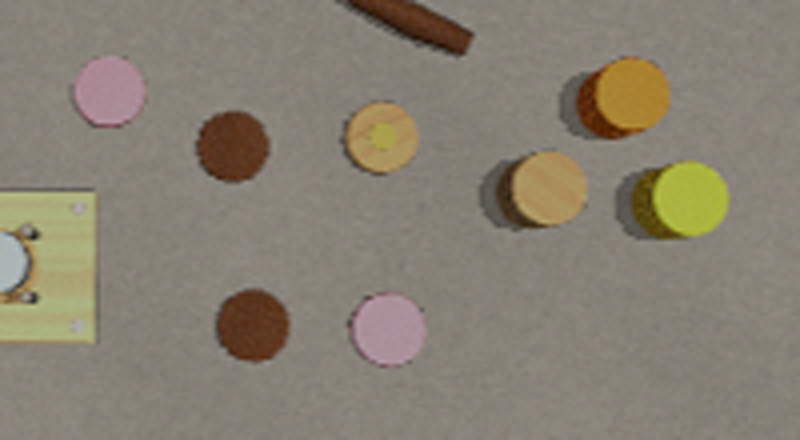

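View pics/t2.png

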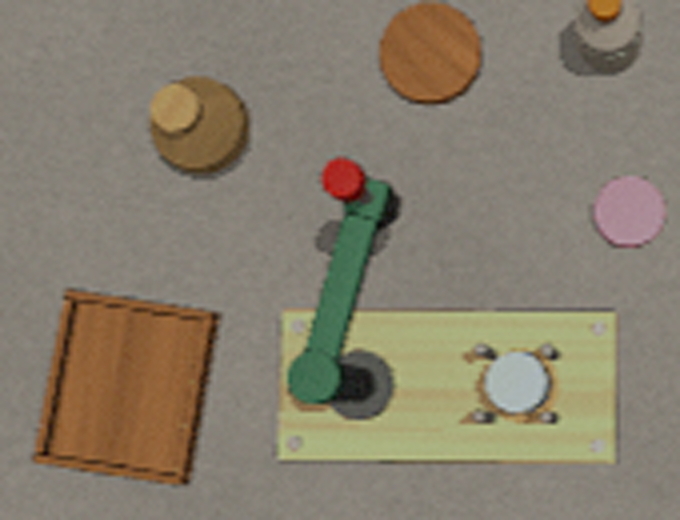

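View pics/s1.png

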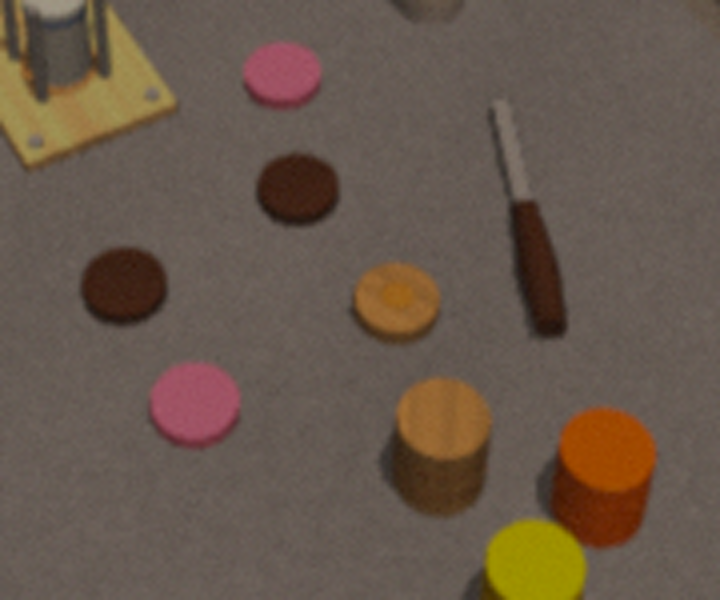

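View pics/s2.png

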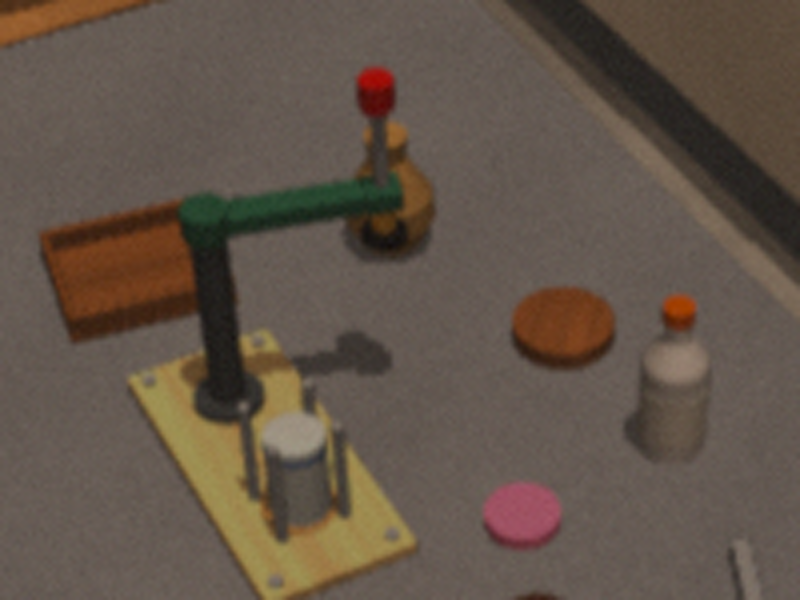

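Two dark spacers are present. The crop confirms the body block is the banded pale cylinder, and the top disc carries the brass dot. Now I'll measure.

```bash
cat > seg.py <<'E'
from h import *
def comp(img,seed,lo,hi,rad=40):
    hsv=cv2.cvtColor(img,cv2.COLOR_BGR2HSV)
    m=cv2.inRange(hsv,np.array(lo),np.array(hi))
    n,l,st,ce=cv2.connectedComponentsWithStats(m)
    best=None
    for i in range(1,n):
        if st[i,4]<8: continue
        d=np.hypot(*(ce[i]-seed))
        if d<rad and (best is None or d<best[0]): best=(d,i)
    if best is None: return None
    mm=(l==best[1]).astype(np.uint8); c=max(cv2.findContours(mm,0,2)[0],key=len)
    return st[best[1]],ce[best[1]],c
E
python3 - <<'E'
from seg import *
t=r.grab_frame("top");s=r.grab_frame("side")
for f,n,pts in((t,"top",dict(sp1=(348,206),sp2=(353,251),top=(382,207),body=(427,217),plug=(289,236),board=(255,250),knob=(246,185),tray=(192,237),bench=(400,300),orange=(446,194),armbar=(243,213))),
  (s,"side",dict(sp1=(324,267),sp2=(281,291),top=(349,298),body=(360,324),bodyside=(360,338),plug=(263,219),board=(270,248),knob=(284,132),tray=(220,180),bench=(300,350)))):
    hsv=cv2.cvtColor(f["image"],cv2.COLOR_BGR2HSV)
    for k,(u,v) in pts.items(): print(n,k,hsv[v,u],hsv[v+1,u+1])
E
```

```text
top sp1 [ 11 165  91] [ 13 161  95]
top sp2 [ 11 160  89] [ 12 161  90]
top top [ 19 118 169] [ 19 116 172]
top body [ 20 121 169] [ 20 118 169]
top plug [ 83  13 181] [ 93  16 180]
top board [ 34  72 178] [ 36  70 178]
top knob [  1 202 168] [  1 197 170]
top tray [ 13 153 140] [ 14 163 136]
top bench [ 19  26 136] [ 17  27 133]
top orange [ 20 176 171] [ 21 185 167]
top armbar [ 70  99 111] [ 70 100 115]
side sp1 [  9 176  61] [ 11 176  58]
side sp2 [ 10 183  60] [  8 175  64]
side top [ 15 171 148] [ 15 166 149]
side body [ 16 176 145] [ 15 166 140]
side bodyside [ 14 161  76] [ 13 159  80]
side plug [ 19  44 157] [ 20  43 154]
side board [ 19 145 155] [ 18 140 160]
side knob [  2 231 119] [  1 225  93]
side tray [ 11 187 109] [ 11 192 114]
side bench [  8  44 104] [ 12  43 100]
```

```bash
cat > loc.py <<'E'
from seg import *
def ellc(f,c,r0):
    # centre of top face from side-view contour: back edge + half of ellipse height
    c=c.reshape(-1,2); w=c[:,0].max()-c[:,0].min()+1
    u=(c[:,0].max()+c[:,0].min())/2; 
    _,d=ray(f,u,c[:,1].mean()); 
    return np.array([u, c[:,1].min()-0.5+w*abs(d[2])/2])
TM={"sp1":((348,206),(5,110,50),(18,255,125)),"sp2":((353,251),(5,110,50),(18,255,125)),
"top":((385,204),(14,80,140),(35,255,255)),"body":((427,217),(14,80,140),(26,255,255)),"plug":((289,236),(60,4,160),(130,60,255))}
SM={"sp1":((324,267),(0,100,20),(18,255,95)),"sp2":((281,291),(0,100,20),(18,255,95)),
"top":((349,296),(10,100,80),(25,255,255)),"body":((360,324),(10,100,105),(25,255,255)),"plug":((263,219),(10,20,130),(35,90,255))}
def measure(names,t,s):
    out={}
    for k in names:
        a=comp(t["image"],*TM[k],rad=25);b=comp(s["image"],*SM[k],rad=25)
        if a is None or b is None: print(k,"missing",a is None,b is None);continue
        pa=cv2.minEnclosingCircle(a[2])[0]; ca=a[1]
        pb=ellc(s,b[2],0)
        P,g=tri(t,ca,s,pb)
        print(k,"top",ca.round(1),a[0][:5],"side",pb.round(1),b[0][:5],"P",P.round(1),"gap",round(g,1))
        out[k]=P
    return out
if __name__=="__main__":
    t=r.grab_frame("top");s=r.grab_frame("side")
    measure(TM,t,s)
    a=comp(t["image"],(272,237),(25,40,150),(45,140,255))
    rc=cv2.minAreaRect(a[2]);print(rc,a[0])
    print([plane(t,*p,15).round(1) for p in cv2.boxPoints(rc)])
    crop(t,"pk.png",270,215,310,257,14)
    crop(s,"pks.png",240,195,290,250,12)
    a=comp(t["image"],(192,237),(8,100,60),(18,255,200)); rc=cv2.minAreaRect(a[2]);print(rc); print([plane(t,*p,30).round(1) for p in cv2.boxPoints(rc)])
    a=comp(t["image"],(246,185),(0,150,80),(5,255,255)); b=comp(s["image"],(284,132),(0,150,60),(6,255,255)); print(a[:2],b[:2],tri(t,a[1],s,b[1]))
E
python3 loc.py
```

```text
sp1 top [347.9 206.2] [340 198  17  17 234] side [324.5 266.1] [315 259  20  17 270] P [ 570.7 -162.     4.3] gap 3.6
sp2 top [352.9 251.1] [345 243  17  17 241] side [280.5 289.4] [271 282  20  19 304] P [ 415.8 -178.5    8.7] gap 2.4
top top [385.3 203.9] [377 196  18  17 238] side [348.5 293.3] [338 285  22  21 342] P [ 577.3 -290.1   14. ] gap 1.4
body top [427.2 216.5] [419 208  18  18 262] side [360.5 323.4] [349 314  24  21 388] P [ 530.8 -420.4   66.2] gap 1.7
plug top [288.6 235. ] [282 228  14  15 164] side [263.  218.4] [255 213  17  11 136] P [466.5  36.1  87.4] gap 1.7
((271.0, 236.5), (37.0, 84.0), 90.0) [ 229  218   85   38 2052]
[array([525.2, 249.7,  15. ]), array([526.7, -40.8,  15. ]), array([400.5, -41.8,  15. ]), array([398.5, 245.7,  15. ])]
((191.09579467773438, 236.46356201171875), (39.306785583496094, 44.47502899169922), 10.12467098236084)
[array([397.6, 451.1,  30. ]), array([546.9, 431.3,  30. ]), array([523.8, 296.7,  30. ]), array([375.4, 318. ,  30. ])]
(array([241, 180,  10,  10,  78], dtype=int32), array([245.16666667, 184.17948718])) (array([279, 127,   9,  12,  91], dtype=int32), array([283.41758242, 132.35164835])) (array([602.17959063, 143.32129943, 295.97572548]), np.float64(0.9576261901145706))
```

View pics/pk.png

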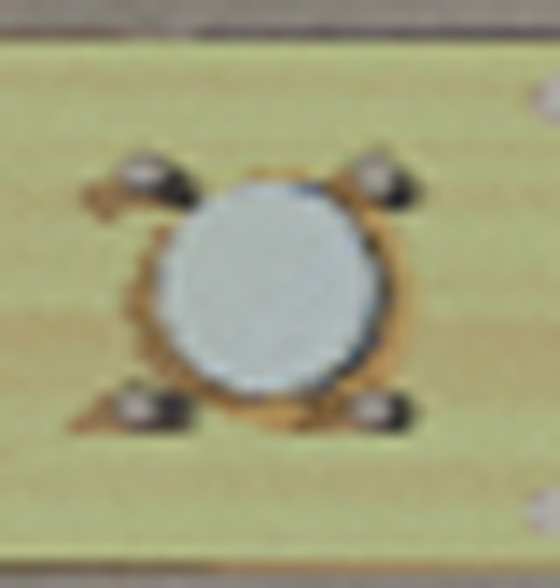

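View pics/pks.png

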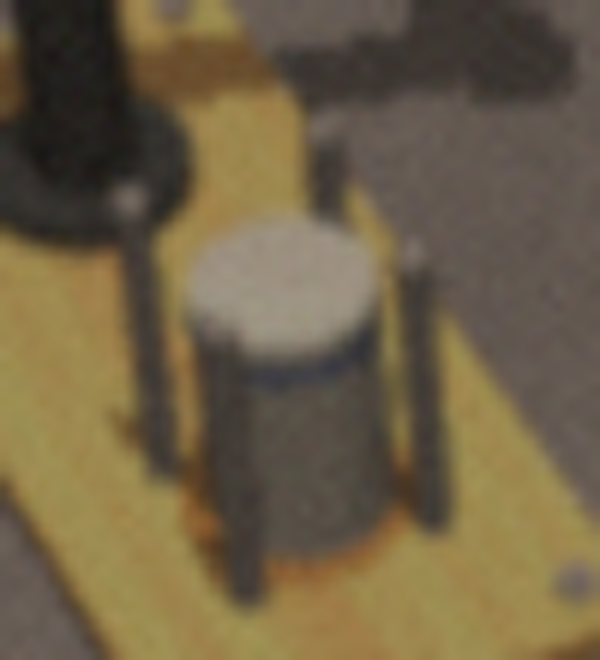

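```bash
python3 - <<'E'
from loc import *
t=r.grab_frame("top");s=r.grab_frame("side")
T=[(145,172),(378,178),(140,405),(372,408)]
T=[((x+.5)/14-.5+270,(y+.5)/14-.5+215) for x,y in T]
S=[(328,130),(415,250),(128,195),(215,328)]
S=[((x+.5)/12-.5+240,(y+.5)/12-.5+195) for x,y in S]
for a,b in zip(T,S):
    P,g=tri(t,a,s,b); print(P.round(1),round(g,1),plane(t,*a,116).round(1),plane(s,*b,116).round(1))
m=np.mean([plane(t,*a,116) for a in T],0);print("pocket top",m,"side",np.mean([plane(s,*b,116) for b in S],0))
# plug centre
print("plug top z95",plane(t,288.6,235.0,95),"side",plane(s,263,218.4,95))
for n,pa,pb,z in(("sp1",(347.9,206.2),(324.5,266.1),14),("sp2",(352.9,251.1),(280.5,289.4),14),("top",(385.3,203.9),(348.5,293.3),18),("body",(427.2,216.5),(360.5,323.4),70),("knob",(245.17,184.18),(283.4,132.35),303)):
    print(n,plane(t,*pa,z).round(1),plane(s,*pb,z).round(1))
# board side long edges for yaw, sub-pixel
img=t["image"]; hsv=cv2.cvtColor(img,cv2.COLOR_BGR2HSV); m=cv2.inRange(hsv,np.array((25,40,150)),np.array((45,140,255)))
g=hsv[:,:,1].astype(float)
from scipy.interpolate import interp1d
def edges(up):
    pts=[]
    for u in range(262,312):
        col=g[210:225,u] if up else g[248:262,u]; o=210 if up else 248
        gr=np.diff(col); gr=np.abs(gr); 
        i=gr.argmax(); w=gr[max(0,i-1):i+2]; pts.append((u,o+0.5+np.average(np.arange(max(0,i-1),max(0,i-1)+len(w)),weights=w)))
    return np.array(pts)
for up in(1,0):
    p=edges(up); l=np.polyfit(p[:,0],p[:,1],1)
    r1=p[np.abs(p[:,1]-np.polyval(l,p[:,0]))<0.6]; l=np.polyfit(r1[:,0],r1[:,1],1)
    A=plane(t,232,np.polyval(l,232),15);B=plane(t,312,np.polyval(l,312),15); d=A-B; print(len(r1),A.round(1),B.round(1),"yaw from +y",np.degrees(np.arctan2(-d[0],d[1])))
E
```

```text
[492.7  62.4 108.8] 3.4 [490.8  62.2 116. ] [491.5  54.5 116. ]
[491.7   8.4 111.6] 3.8 [489.7   8.8 116. ] [491.7   3.5 116. ]
[438.2  62.8 111. ] 0.9 [437.8  62.5 116. ] [436.9  57.6 116. ]
[438.1   9.8 109.1] 1.3 [437.4   9.5 116. ] [436.4   2.9 116. ]
pocket top [463.91694206  35.73933196 116.        ] side [464.12932468  29.63265243 116.        ]
plug top z95 [465.46000968  35.66453392  95.        ] side [464.56359494  28.4773598   95.        ]
sp1 [ 568.1 -161.    14. ] [ 568.4 -169.5   14. ]
sp2 [ 414.5 -177.6   14. ] [ 415.3 -182.8   14. ]
top [ 576.2 -289.2   18. ] [ 576.1 -293.    18. ]
body [ 529.7 -419.1   70. ] [ 530.1 -422.7   70. ]
knob [600.7 142.2 303. ] [598.4 134.1 303. ]
50 [532.6 239.5  15. ] [527.5 -37.4  15. ] yaw from +y -1.065755520857929
49 [397.  235.4  15. ] [399.4 -38.4  15. ] yaw from +y 0.5185798684580796
```

Both views agree in x to about 1 mm. In y the side view reads 4 to 8 mm lower than the top view. I'll settle that bias by looking at the gripper at a known pose. First I'll turn the jaws to fixture x and move over the pocket.

Request:
{"name": "arm_command", "arguments": {
  "targets": [
    [0, 0, -0.005, 0, 0, 0.122],
    [0, 0, -0.005, 0, 0, 0.122],
    [0, 0, -0.005, 0, 0, 0.122],
    [0, 0, -0.005, 0, 0, 0.122],
    [0, 0, -0.005, 0, 0, 0.122],
    [0, 0, -0.005, 0, 0, 0.122],
    [0, 0, -0.005, 0, 0, 0.122],
    [0, 0, -0.005, 0, 0, 0.122],
    [0, 0, -0.005, 0, 0, 0.122],
    [0, 0, -0.005, 0, 0, 0.122],
    [0, 0, 0, 0, 0, 0],
    [0, 0, 0, 0, 0, 0]
  ],
  "fingers": 0.0854,
  "squeeze": 25
}}

```text
clock: 1.5
eef_pos: [218.9, 585.5, 281.4]
tcp_rot: [-3.141, -0.0, -0.003]
contact_force: [-0.7, -0.3, 0.7]
opening: 0.997
```

Request:
{"name": "arm_command", "arguments": {
  "targets": [
    [0.01225, 0.0275, 0, 0, 0, 0],
    [0.01225, 0.0275, 0, 0, 0, 0],
    [0.01225, 0.0275, 0, 0, 0, 0],
    [0.01225, 0.0275, 0, 0, 0, 0],
    [0.01225, 0.0275, 0, 0, 0, 0],
    [0.01225, 0.0275, 0, 0, 0, 0],
    [0.01225, 0.0275, 0, 0, 0, 0],
    [0.01225, 0.0275, 0, 0, 0, 0],
    [0.01225, 0.0275, 0, 0, 0, 0],
    [0.01225, 0.0275, 0, 0, 0, 0],
    [0.01225, 0.0275, 0, 0, 0, 0],
    [0.01225, 0.0275, 0, 0, 0, 0],
    [0.01225, 0.0275, 0, 0, 0, 0],
    [0.01225, 0.0275, 0, 0, 0, 0],
    [0.01225, 0.0275, 0, 0, 0, 0],
    [0.01225, 0.0275, 0, 0, 0, 0],
    [0.01225, 0.0275, 0, 0, 0, 0],
    [0.01225, 0.0275, 0, 0, 0, 0],
    [0.01225, 0.0275, 0, 0, 0, 0],
    [0.01225, 0.0275, 0, 0, 0, 0]
  ]
}}

```text
clock: 3.17
eef_pos: [460.2, 32.2, 281.0]
tcp_rot: [-3.142, 0.0, -0.002]
contact_force: [0.5, 0.8, 0.1]
opening: 0.995
```

Request:
{"name": "arm_command", "arguments": {
  "targets": [
    [0, 0, 0.02, 0, 0, 0],
    [0, 0, 0.02, 0, 0, 0],
    [0, 0, 0.02, 0, 0, 0],
    [0, 0, 0.02, 0, 0, 0],
    [0, 0, 0.02, 0, 0, 0],
    [0, 0, 0.02, 0, 0, 0],
    [0, 0, 0, 0, 0, 0],
    [0, 0, 0, 0, 0, 0],
    [0, 0, 0, 0, 0, 0]
  ]
}}

```text
clock: 3.92
eef_pos: [460.5, 33.8, 162.1]
tcp_rot: [-3.142, -0.001, -0.005]
contact_force: [1.3, -0.5, 0.9]
opening: 0.999
```

```bash
python3 - <<'E'
from h import *
t=r.grab_frame("top");s=r.grab_frame("side");q=r.sense();print(q["eef_pos"],q["tcp_rot"],q["contact_force"],q["opening"])
print(proj(s,q["eef_pos"]),proj(t,q["eef_pos"]))
crop(s,"s3.png",200,120,320,260,5); crop(t,"t3.png",230,180,350,280,6)
E
```

```text
[460.88487133  33.78910859 162.5004632 ] [-3.14144751e+00 -2.02366805e-03 -5.93297569e-03] [-0.18156478  0.56539478  1.30447204] 1.0003391764416012
[259.37851736 201.5577097 ] [287.33817514 235.82482869]
```

View pics/s3.png

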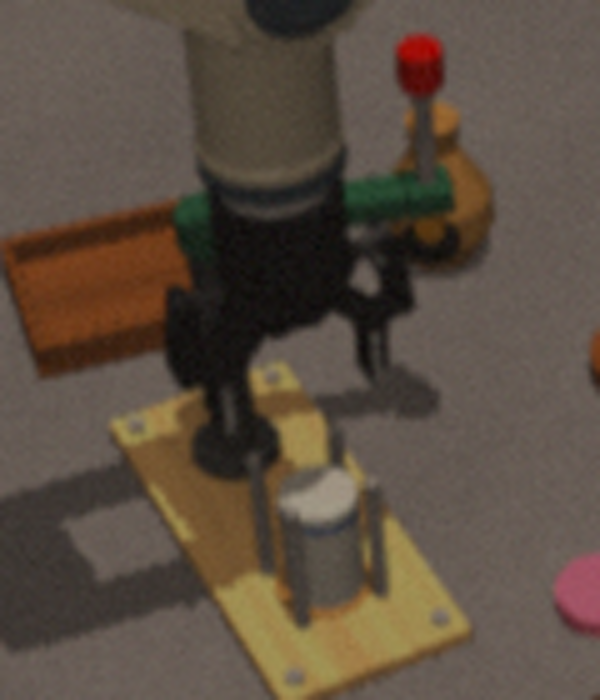

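View pics/t3.png

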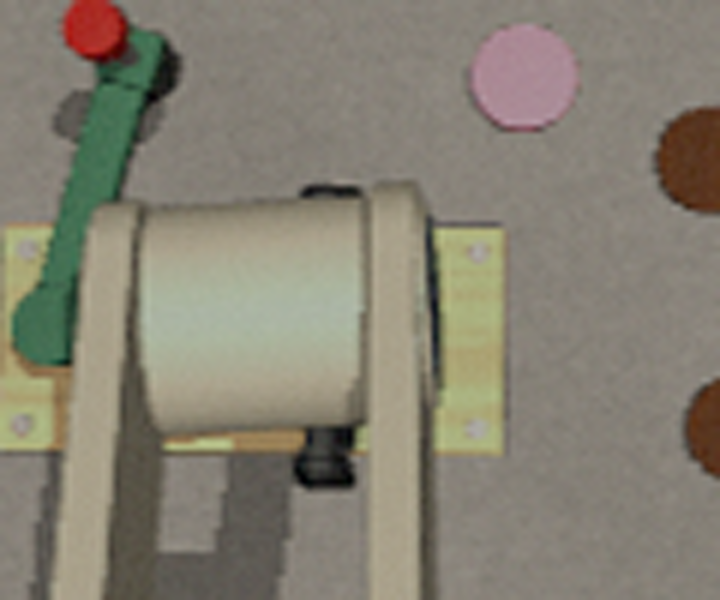

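The picture shows the open gripper above the plug, with the right fingertip near side pixel (275,195). I'll compare that with its projected position.

```bash
python3 - <<'E'
from h import *
s=r.grab_frame("side");t=r.grab_frame("top")
for x in(408,418,503,513):
    for z in (162,175): print(x,z,proj(s,[x,34,z]).round(1),proj(s,[x,28,z]).round(1))
im=s["image"][160:225,230:295]; im=np.clip(im.astype(float)*2.2,0,255).astype(np.uint8)
cv2.imwrite("pics/s4.png",cv2.resize(im,None,fx=9,fy=9,interpolation=cv2.INTER_CUBIC))
for x in(403,518):print(proj(t,[x,34,200]),proj(t,[x,34,230]))
E
```

```text
408 162 [243.  207.7] [243.8 208.9]
408 175 [242.5 204.4] [243.3 205.6]
418 162 [246.1 206.5] [246.9 207.7]
418 175 [245.6 203.3] [246.5 204.5]
503 162 [272.1 197. ] [273.  198.1]
503 175 [271.9 193.7] [272.7 194.9]
513 162 [275.1 195.9] [276. 197.]
513 175 [274.9 192.6] [275.8 193.8]
[285.88454261 254.93701931] [284.95057531 255.09749125]
[286.46022823 216.46387593] [285.55009829 215.71794859]
```

View pics/s4.png

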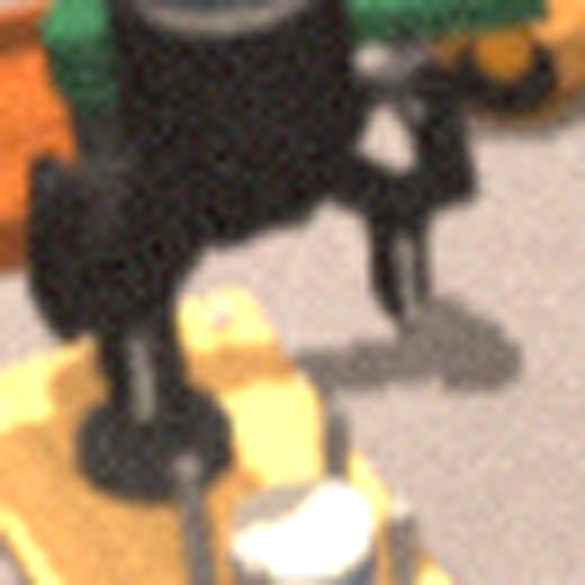

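The fingertip comes out about 1.8 px lower in the side view than predicted. That means the side camera carries the y/z bias and the top view is good. Now I'll descend on the plug at (465,35.5).

Request:
{"name": "arm_command", "arguments": {
  "targets": [
    [0.004, -0.0017, 0.01, 0, 0, 0],
    [0, 0, 0.01, 0, 0, 0],
    [0, 0, 0.01, 0, 0, 0],
    [0, 0, 0.01, 0, 0, 0],
    [0, 0, 0.01, 0, 0, 0],
    [0, 0, 0.01, 0, 0, 0],
    [0, 0, 0.01, 0, 0, 0],
    [0, 0, 0.01, 0, 0, 0],
    [0, 0, 0.01, 0, 0, 0],
    [0, 0, 0.01, 0, 0, 0],
    [0, 0, 0.0, 0, 0, 0],
    [0, 0, 0, 0, 0, 0]
  ]
}}

```text
clock: 5.12
eef_pos: [463.6, 35.4, 60.6]
tcp_rot: [3.141, 0.001, -0.007]
contact_force: [-0.9, 0.0, -0.2]
opening: 0.999
```

Request:
{"name": "arm_command", "arguments": {
  "targets": [
    [0, 0, 0, 0, 0, 0],
    [0, 0, 0, 0, 0, 0],
    [0, 0, 0, 0, 0, 0],
    [0, 0, 0, 0, 0, 0],
    [0, 0, 0, 0, 0, 0],
    [0, 0, 0, 0, 0, 0],
    [0, 0, 0, 0, 0, 0],
    [0, 0, 0, 0, 0, 0],
    [0, 0, 0, 0, 0, 0],
    [0, 0, 0, 0, 0, 0],
    [0, 0, 0, 0, 0, 0],
    [0, 0, 0, 0, 0, 0]
  ],
  "fingers": 0.03,
  "squeeze": 40
}}

```text
clock: 6.12
eef_pos: [464.6, 35.4, 62.0]
tcp_rot: [-3.141, -0.001, -0.007]
contact_force: [0.0, -0.6, 7.0]
opening: 0.57
```

```bash
python3 - <<'E'
from h import *
s=r.grab_frame("side");t=r.grab_frame("top");q=r.sense();print(q["eef_pos"],q["tcp_rot"],q["contact_force"],q["opening"])
crop(s,"s5.png",220,150,300,250,6)
E
```

```text
[464.57338803  35.43834399  62.0007971 ] [-3.14151401e+00 -1.21686616e-03 -6.97820778e-03] [-0.57730841  0.02433944  6.17379851] 0.5726437764125502
```

View pics/s5.png

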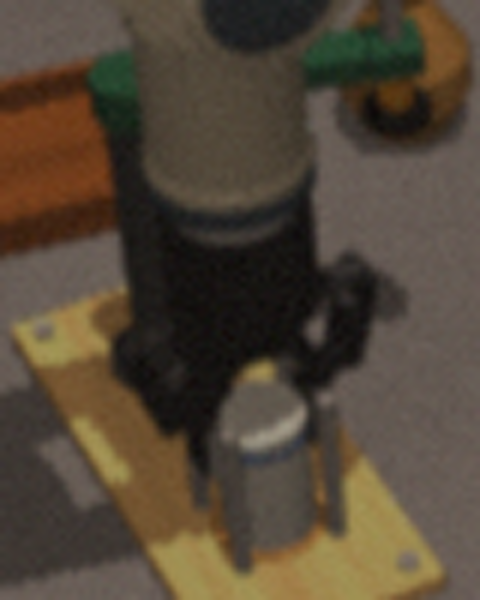

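The fingers closed at about 49 mm, so the 50 mm plug is held between the dowels. Lifting it now.

Request:
{"name": "arm_command", "arguments": {
  "targets": [
    [0, 0, -0.005, 0, 0, 0],
    [0, 0, -0.01, 0, 0, 0],
    [0, 0, -0.01, 0, 0, 0],
    [0, 0, -0.01, 0, 0, 0],
    [0, 0, -0.015, 0, 0, 0],
    [0, 0, -0.015, 0, 0, 0],
    [0, 0, -0.015, 0, 0, 0],
    [0, 0, -0.015, 0, 0, 0],
    [0, 0, -0.015, 0, 0, 0],
    [0, 0, -0.015, 0, 0, 0],
    [0, 0, -0.015, 0, 0, 0],
    [0, 0, -0.01, 0, 0, 0],
    [0, 0, 0, 0, 0, 0]
  ]
}}

```text
clock: 7.3
eef_pos: [465.3, 35.5, 213.9]
tcp_rot: [-3.141, -0.004, -0.007]
contact_force: [0.9, 0.3, -1.7]
opening: 0.573
```

```bash
python3 - <<'E'
from h import *
s=r.grab_frame("side");t=r.grab_frame("top");q=r.sense();print(q["eef_pos"],q["contact_force"],q["opening"])
crop(s,"s6.png",180,100,320,250,4); crop(t,"t6.png",220,200,320,270,6)
E
```

```text
[464.03609001  35.39635922 211.58543874] [ 1.09291662  0.30213527 -3.41757681] 0.5778208560503691
```

View pics/s6.png

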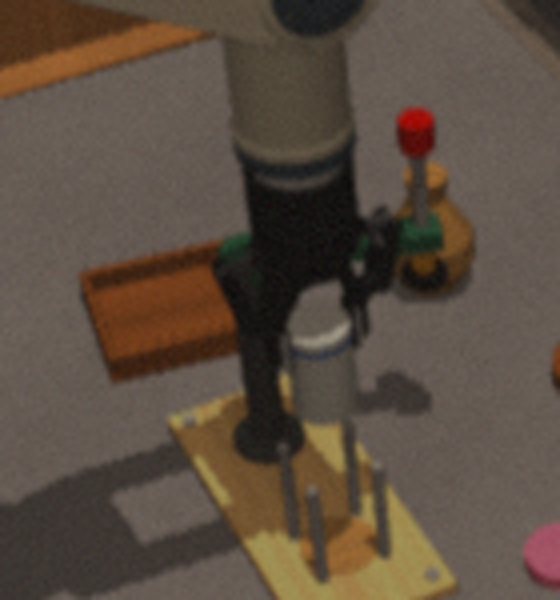

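The plug hangs upright, clear of the dowels. I'll go round the post on the robot's side to the tray at (461,374).

Request:
{"name": "arm_command", "arguments": {
  "targets": [
    [-0.021, 0, 0, 0, 0, 0],
    [-0.021, 0, 0, 0, 0, 0],
    [-0.021, 0, 0, 0, 0, 0],
    [-0.021, 0, 0, 0, 0, 0],
    [-0.021, -0.01, 0, 0, 0, 0],
    [0, -0.025, 0, 0, 0, 0],
    [0, -0.03, 0, 0, 0, 0],
    [0, -0.03, 0, 0, 0, 0],
    [0, -0.03, 0, 0, 0, 0],
    [0, -0.03, 0, 0, 0, 0],
    [0, -0.03, 0, 0, 0, 0],
    [0, -0.03, 0, 0, 0, 0],
    [0, -0.03, 0, 0, 0, 0],
    [0, -0.03, 0, 0, 0, 0],
    [0, -0.03, 0, 0, 0, 0],
    [0, -0.03, 0, 0, 0, 0],
    [0, 0, 0, 0, 0, 0]
  ]
}}

```text
clock: 8.82
eef_pos: [361.4, 375.5, 210.3]
tcp_rot: [-3.14, 0.0, -0.005]
contact_force: [0.9, -0.1, -1.5]
opening: 0.574
```

Request:
{"name": "arm_command", "arguments": {
  "targets": [
    [0.02, 0, 0, 0, 0, 0],
    [0.02, 0, 0, 0, 0, 0],
    [0.02, 0, 0, 0, 0, 0],
    [0.02, 0, 0, 0, 0, 0],
    [0.02, 0, 0.0, 0, 0, 0],
    [0, 0, 0.02, 0, 0, 0],
    [0, 0, 0.02, 0, 0, 0],
    [0, 0, 0.02, 0, 0, 0],
    [0, 0, 0.02, 0, 0, 0],
    [0, 0, 0.02, 0, 0, 0],
    [0, 0, 0.01, 0, 0, 0],
    [0, 0, 0, 0, 0, 0],
    [0, 0, 0, 0, 0, 0]
  ]
}}

```text
clock: 9.9
eef_pos: [461.0, 370.0, 100.7]
tcp_rot: [3.14, 0.001, -0.007]
contact_force: [0.2, 0.4, -1.3]
opening: 0.575
```

```bash
python3 - <<'E'
from h import *
s=r.grab_frame("side");t=r.grab_frame("top");q=r.sense();print(q["eef_pos"],q["contact_force"],q["opening"])
crop(s,"s7.png",160,80,300,220,4); crop(t,"t7.png",140,180,260,280,5)
E
```

```text
[461.9045843  370.77758084 102.20331603] [-0.00710639  0.10517189 -1.25454902] 0.5721321586763523
```

View pics/s7.png

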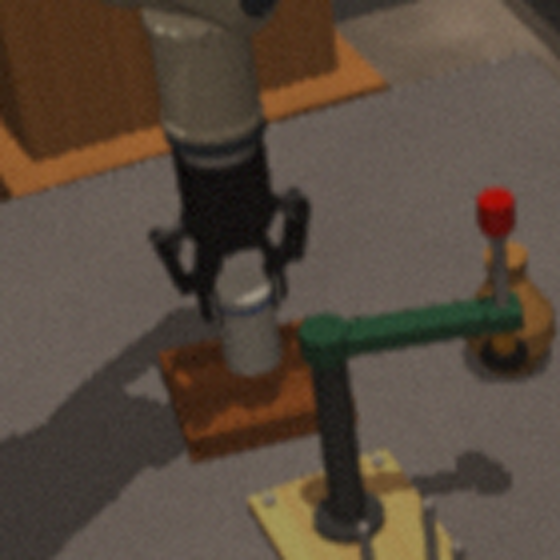

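View pics/t7.png

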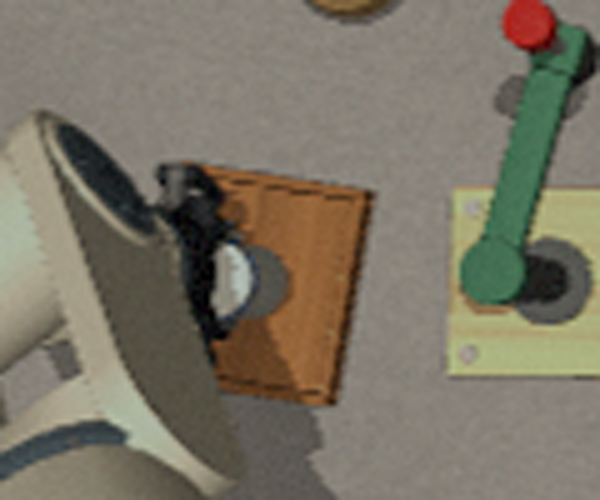

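Request:
{"name": "arm_command", "arguments": {
  "targets": [
    [0, 0, 0.01, 0, 0, 0],
    [0, 0, 0.01, 0, 0, 0],
    [0, 0, 0.01, 0, 0, 0],
    [0, 0, 0.008, 0, 0, 0],
    [0, 0, 0.003, 0, 0, 0],
    [0, 0, 0.002, 0, 0, 0],
    [0, 0, 0.002, 0, 0, 0],
    [0, 0, 0.001, 0, 0, 0],
    [0, 0, 0, 0, 0, 0],
    [0, 0, 0, 0, 0, 0]
  ]
}}

```text
clock: 10.83
eef_pos: [461.6, 370.6, 55.6]
tcp_rot: [-3.141, -0.0, -0.007]
contact_force: [-0.3, -0.2, -1.1]
opening: 0.571
```

Request:
{"name": "arm_command", "arguments": {
  "targets": [
    [0, 0, 0.001, 0, 0, 0],
    [0, 0, 0.001, 0, 0, 0],
    [0, 0, 0, 0, 0, 0],
    [0, 0, 0, 0, 0, 0]
  ]
}}

```text
clock: 11.17
eef_pos: [461.8, 370.9, 55.0]
tcp_rot: [-3.141, -0.001, -0.007]
contact_force: [-2.7, -1.2, 13.8]
opening: 0.569
```

Request:
{"name": "arm_command", "arguments": {
  "targets": [
    [0, 0, 0, 0, 0, 0],
    [0, 0, 0, 0, 0, 0],
    [0, 0, 0, 0, 0, 0],
    [0, 0, 0, 0, 0, 0],
    [0, 0, 0, 0, 0, 0],
    [0, 0, 0, 0, 0, 0],
    [0, 0, 0, 0, 0, 0],
    [0, 0, 0, 0, 0, 0]
  ],
  "fingers": 0.0854
}}

```text
clock: 11.83
eef_pos: [461.4, 370.4, 53.2]
tcp_rot: [3.142, 0.0, -0.007]
contact_force: [0.2, -0.1, 1.1]
opening: 1.004
```

Request:
{"name": "arm_command", "arguments": {
  "targets": [
    [0, 0, -0.01, 0, 0, 0],
    [0, 0, -0.01, 0, 0, 0],
    [0, 0, -0.01, 0, 0, 0],
    [0, 0, -0.02, 0, 0, 0],
    [0, 0, -0.02, 0, 0, 0],
    [0, 0, -0.02, 0, 0, 0],
    [0, 0, -0.02, 0, 0, 0],
    [0, 0, -0.02, 0, 0, 0],
    [0, 0, -0.02, 0, 0, 0],
    [-0.02, 0, 0, 0, 0, 0],
    [-0.02, 0, 0, 0, 0, 0],
    [-0.02, 0, 0, 0, 0, 0],
    [-0.02, 0, 0, 0, 0, 0],
    [-0.02, 0, 0, 0, 0, 0],
    [0, 0, 0, 0, 0, 0]
  ]
}}

```text
clock: 13.08
eef_pos: [358.5, 370.7, 204.4]
tcp_rot: [-3.141, 0.001, -0.006]
contact_force: [1.4, -0.5, -0.6]
opening: 1.004
```

```bash
python3 - <<'E'
from loc import *
s=r.grab_frame("side");t=r.grab_frame("top");q=r.sense();print(q["eef_pos"],q["contact_force"],q["opening"])
crop(s,"s8.png",160,80,300,220,4)
measure(["sp1","sp2","top","body"],t,s)
E
```

```text
[361.36473837 371.49713965 204.55082762] [ 0.68270171  0.1910054  -0.23824881] 0.9994690519219678
sp1 top [347.8 206.2] [340 198  17  17 234] side [324.  266.5] [314 259  21  17 268] P [ 570.1 -161.6    2.6] gap 2.0
sp2 top [352.9 251.1] [345 243  17  17 239] side [281.  289.8] [271 282  21  19 307] P [ 416.3 -178.7    6.5] gap 3.9
top top [385.3 203.9] [377 196  18  17 239] side [348.5 293.3] [338 285  22  21 343] P [ 577.3 -290.2   14. ] gap 1.3
body top [427.1 216.5] [418 208  19  18 263] side [360.5 323.4] [349 314  24  21 392] P [ 530.8 -420.2   65.9] gap 1.9
```

View pics/s8.png

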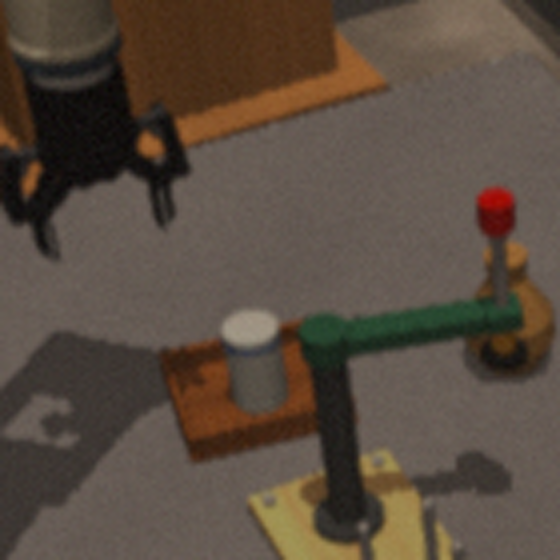

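The plug stands in the tray. I'll use it as a check on the top camera, since it was released at TCP (461.6,370.7), and then move to the body block.

Request:
{"name": "arm_command", "arguments": {
  "targets": [
    [0, 0.025, 0, 0, 0, 0],
    [0, 0.025, 0, 0, 0, 0],
    [0, 0.03, 0, 0, 0, 0],
    [0, 0.03, 0, 0, 0, 0],
    [0, 0.03, 0, 0, 0, 0],
    [0, 0.03, 0, 0, 0, 0],
    [0, 0.03, 0, 0, 0, 0],
    [0, 0.03, 0, 0, 0, 0],
    [0, 0.03, 0, 0, 0, 0],
    [0, 0.03, 0, 0, 0, 0],
    [0, 0.03, 0, 0, 0, 0],
    [0, 0.03, 0, 0, 0, 0],
    [0, 0.03, 0, 0, 0, 0],
    [0, 0.03, 0, 0, 0, 0],
    [0, 0.03, 0, 0, 0, 0],
    [0, 0.03, 0, 0, 0, 0]
  ]
}}

```text
clock: 14.52
eef_pos: [358.8, -101.2, 204.2]
tcp_rot: [3.141, -0.002, -0.008]
contact_force: [0.7, 0.5, 0.4]
opening: 1.001
```

Request:
{"name": "arm_command", "arguments": {
  "targets": [
    [0.015, 0.03, 0, 0, 0, 0],
    [0.015, 0.03, 0, 0, 0, 0],
    [0.015, 0.03, 0, 0, 0, 0],
    [0.015, 0.03, 0, 0, 0, 0],
    [0.015, 0.03, 0, 0, 0, 0],
    [0.015, 0.03, 0, 0, 0, 0],
    [0.015, 0.03, 0, 0, 0, 0],
    [0.015, 0.03, 0, 0, 0, 0],
    [0.015, 0.03, 0, 0, 0, 0],
    [0.015, 0.03, 0, 0, 0, 0],
    [0.015, 0.02, 0, 0, 0, 0],
    [0, 0, 0, 0, 0, 0],
    [0, 0, 0, 0, 0, 0]
  ]
}}

```text
clock: 15.6
eef_pos: [521.0, -421.7, 203.0]
tcp_rot: [3.141, -0.0, -0.009]
contact_force: [-0.2, 1.4, 0.5]
opening: 0.999
```

```bash
python3 - <<'E'
from loc import *
t=r.grab_frame("top");s=r.grab_frame("side");q=r.sense();print(q["eef_pos"],q["tcp_rot"],q["contact_force"],q["opening"])
hsv=cv2.cvtColor(t["image"],cv2.COLOR_BGR2HSV);print(hsv[233:242:2,180:210:3].reshape(-1,3)[:12].tolist())
crop(t,"t9.png",160,200,230,270,8); crop(t,"t9b.png",400,150,500,250,6); crop(s,"s9.png",280,220,440,390,4) if 0 else crop(s,"s9.png",290,240,430,390,4)
E
```

```text
[ 520.23070503 -419.8445741   203.12252293] [-3.14101324e+00  7.03484885e-04 -7.35829348e-03] [-0.04948175  0.18636059 -1.02322529] 1.0013567132977035
[[19, 46, 166], [55, 17, 183], [55, 15, 183], [53, 17, 183], [71, 15, 187], [30, 36, 79], [17, 30, 77], [14, 163, 155], [13, 156, 147], [13, 162, 134], [62, 18, 186], [51, 20, 182]]
```

View pics/t9.png

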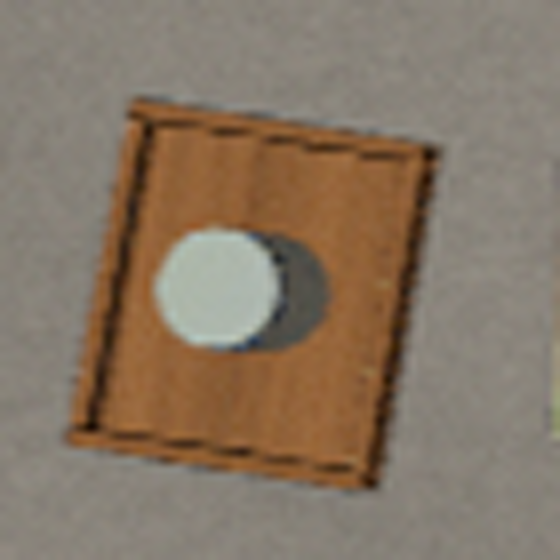

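View pics/s9.png

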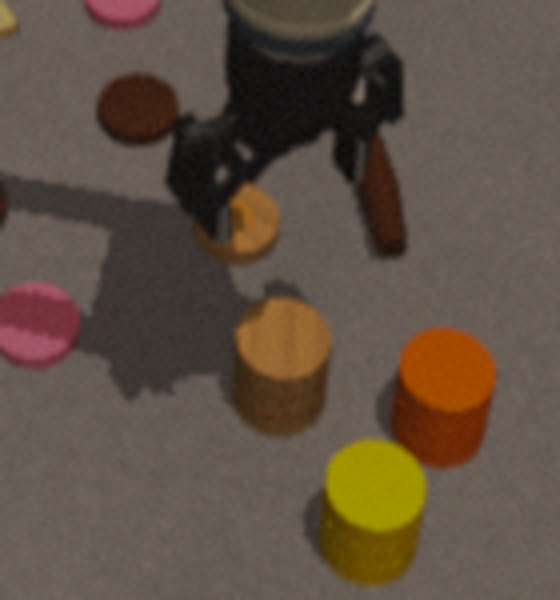

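```bash
python3 - <<'E'
from loc import *
t=r.grab_frame("top");q=r.sense()
a=comp(t["image"],(187,235.6),(30,4,165),(110,40,255),rad=10);print(a[:2]); print(plane(t,*a[1],88),q["eef_pos"])
E
```

```text
(array([180, 229,  14,  14, 160], dtype=int32), array([186.64375, 235.5625 ]))
[461.84925291 370.84926875  88.        ] [ 520.21327626 -419.48874828  203.32973633]
```

The top camera reads the plug at (461.8,370.8) and the TCP was at (461.6,370.7), so I trust the top view. The body block is at (529.7,-419.1).

Request:
{"name": "arm_command", "arguments": {
  "targets": [
    [0.0095, 0, 0.01, 0, 0, 0],
    [0, 0, 0.015, 0, 0, 0],
    [0, 0, 0.015, 0, 0, 0],
    [0, 0, 0.015, 0, 0, 0],
    [0, 0, 0.015, 0, 0, 0],
    [0, 0, 0.015, 0, 0, 0],
    [0, 0, 0.015, 0, 0, 0],
    [0, 0, 0.015, 0, 0, 0],
    [0, 0, 0.015, 0, 0, 0],
    [0, 0, 0.015, 0, 0, 0],
    [0, 0, 0.013, 0, 0, 0],
    [0, 0, 0, 0, 0, 0],
    [0, 0, 0, 0, 0, 0]
  ]
}}

```text
clock: 16.83
eef_pos: [530.1, -419.3, 44.5]
tcp_rot: [-3.141, 0.001, -0.007]
contact_force: [0.6, -0.3, -0.6]
opening: 0.998
```

Request:
{"name": "arm_command", "arguments": {
  "targets": [
    [0, 0, 0, 0, 0, 0],
    [0, 0, 0, 0, 0, 0],
    [0, 0, 0, 0, 0, 0],
    [0, 0, 0, 0, 0, 0],
    [0, 0, 0, 0, 0, 0],
    [0, 0, 0, 0, 0, 0],
    [0, 0, 0, 0, 0, 0],
    [0, 0, 0, 0, 0, 0],
    [0, 0, 0, 0, 0, 0],
    [0, 0, 0, 0, 0, 0]
  ],
  "fingers": 0.05,
  "squeeze": 28
}}

```text
clock: 17.67
eef_pos: [531.1, -420.6, 46.6]
tcp_rot: [3.14, -0.002, -0.007]
contact_force: [0.7, -0.0, 5.5]
opening: 0.712
```

```bash
python3 - <<'E'
from loc import *
s=r.grab_frame("side");q=r.sense();print(q["eef_pos"],q["tcp_rot"],q["contact_force"],q["opening"])
crop(s,"s10.png",310,260,430,390,5) if 0 else crop(s,"s10.png",310,270,430,385,5)
E
```

```text
[ 531.09013408 -420.575623     46.57194727] [ 3.14043998e+00 -1.67325980e-03 -7.05360022e-03] [-0.42416588  0.52756798  7.05337996] 0.7165188090323852
```

View pics/s10.png

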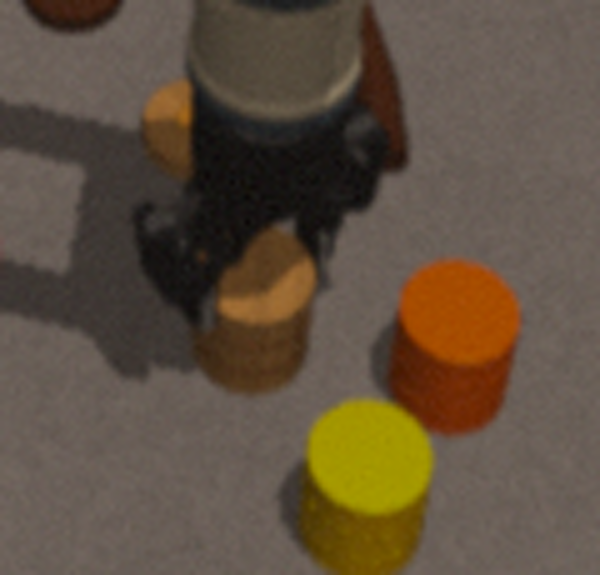

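The block is held at 61 mm opening. I'll lift it and carry it to above the pocket.

Request:
{"name": "arm_command", "arguments": {
  "targets": [
    [0, 0, -0.01, 0, 0, 0],
    [0, 0, -0.01, 0, 0, 0],
    [0, 0, -0.02, 0, 0, 0],
    [0, 0, -0.02, 0, 0, 0],
    [0, 0, -0.02, 0, 0, 0],
    [0, 0, -0.02, 0, 0, 0],
    [0, 0, -0.02, 0, 0, 0],
    [0, 0, -0.02, 0, 0, 0],
    [0, 0, -0.01, 0, 0, 0],
    [0, 0, 0, 0, 0, 0]
  ]
}}

```text
clock: 18.55
eef_pos: [531.5, -421.1, 198.8]
tcp_rot: [3.138, -0.004, -0.007]
contact_force: [-0.3, -0.6, -1.3]
opening: 0.714
```

Request:
{"name": "arm_command", "arguments": {
  "targets": [
    [-0.003, -0.02, 0, 0, 0, 0],
    [-0.003, -0.025, 0, 0, 0, 0],
    [-0.004, -0.025, 0, 0, 0, 0],
    [-0.004, -0.025, 0, 0, 0, 0],
    [-0.004, -0.025, 0, 0, 0, 0],
    [-0.004, -0.025, 0, 0, 0, 0],
    [-0.004, -0.025, 0, 0, 0, 0],
    [-0.004, -0.025, 0, 0, 0, 0],
    [-0.004, -0.025, 0, 0, 0, 0],
    [-0.004, -0.025, 0, 0, 0, 0],
    [-0.004, -0.025, 0, 0, 0, 0],
    [-0.004, -0.025, 0, 0, 0, 0],
    [-0.004, -0.025, 0, 0, 0, 0],
    [-0.004, -0.025, 0, 0, 0, 0],
    [-0.004, -0.025, 0, 0, 0, 0],
    [-0.004, -0.025, 0, 0, 0, 0],
    [-0.004, -0.025, 0, 0, 0, 0],
    [-0.002, -0.025, 0, 0, 0, 0],
    [0, -0.01, 0, 0, 0, 0],
    [0, 0, 0, 0, 0, 0]
  ]
}}

```text
clock: 20.22
eef_pos: [465.0, 36.9, 194.7]
tcp_rot: [-3.141, 0.001, -0.005]
contact_force: [0.2, -1.1, -1.3]
opening: 0.716
```

Request:
{"name": "arm_command", "arguments": {
  "targets": [
    [0, 0, 0, 0, 0, 0],
    [0, 0, 0, 0, 0, 0]
  ]
}}

```text
clock: 20.38
eef_pos: [465.5, 34.6, 194.9]
tcp_rot: [3.141, 0.001, -0.007]
contact_force: [-0.4, -0.8, -1.4]
opening: 0.717
```

```bash
python3 - <<'E'
from loc import *
s=r.grab_frame("side");
for i in range(4):
    t=r.grab_frame("top");q=r.sense();print(q["eef_pos"],q["tcp_rot"],q["contact_force"],q["opening"])
crop(s,"s11.png",210,110,310,250,5); crop(t,"t11.png",240,190,340,280,6)
E
```

```text
[465.55549471  34.41567735 195.09505718] [ 3.14130908e+00  2.95421603e-04 -8.03061497e-03] [ 0.42586576  0.15273607 -1.86700776] 0.7174177764684398
[465.5992602   34.44356586 195.17562846] [ 3.14138096e+00  1.61031221e-04 -8.23081127e-03] [-0.58989786 -0.10526482 -1.16725757] 0.7148074405671758
[465.59538097  34.54324368 195.19518549] [ 3.14142215e+00  1.34539087e-04 -8.18906269e-03] [ 0.19630632 -0.16788339 -1.38241043] 0.7141170704316429
[465.60630778  34.64620924 195.22467404] [ 3.14147264e+00  7.41925654e-05 -8.10969867e-03] [-0.53387418  0.47621819 -1.82855283] 0.7121520144228327
```

View pics/s11.png

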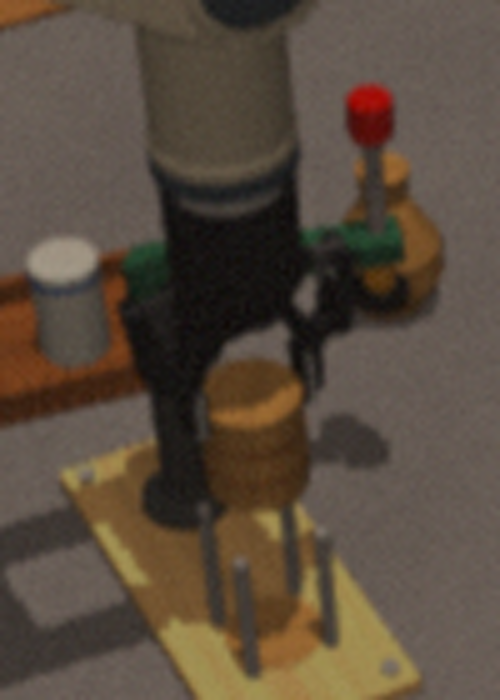

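View pics/t11.png

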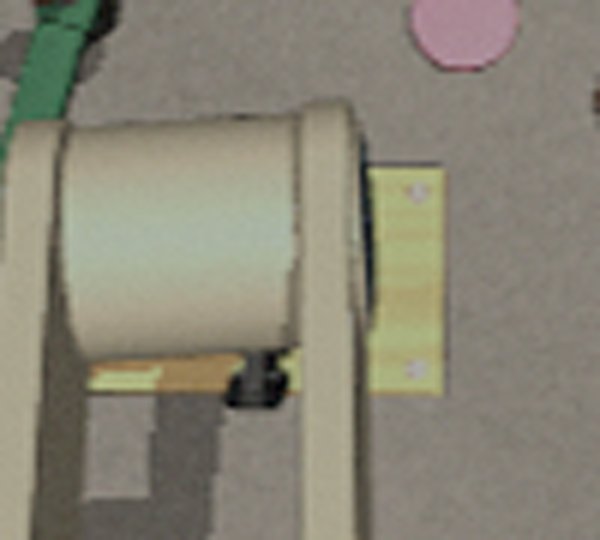

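The block hangs upright above the dowels. I'll correct x by -1.5 mm, lower until it is just above the tips, and check its alignment against the dowels in the side view.

Request:
{"name": "arm_command", "arguments": {
  "targets": [
    [-0.0015, 0, 0.01, 0, 0, 0],
    [0, 0, 0.01, 0, 0, 0],
    [0, 0, 0.006, 0, 0, 0],
    [0, 0, 0, 0, 0, 0],
    [0, 0, 0, 0, 0, 0],
    [0, 0, 0, 0, 0, 0]
  ]
}}

```text
clock: 21.13
eef_pos: [464.1, 35.4, 169.2]
tcp_rot: [3.142, 0.0, -0.007]
contact_force: [-0.6, 1.1, -0.7]
opening: 0.712
```

```bash
cat > align.py <<'E'
from loc import *
# dowel tips from saved top image
t0=cv2.imread("pics/top0.png"); t=r.grab_frame("top"); s=r.grab_frame("side")
hsv=cv2.cvtColor(t0,cv2.COLOR_BGR2HSV)
m=cv2.inRange(hsv,np.array((0,0,110)),np.array((180,55,255)))
pts=[]
for u,v in[(279.9,226.8),(296.5,227.2),(279.5,243.4),(296.1,243.6)]:
    ui,vi=int(round(u)),int(round(v)); sat=(75-hsv[vi-2:vi+3,ui-2:ui+3,1].astype(float)).clip(0)*(hsv[vi-2:vi+3,ui-2:ui+3,2]>110)
    yy,xx=np.mgrid[vi-2:vi+3,ui-2:ui+3]; p=((xx*sat).sum()/sat.sum(),(yy*sat).sum()/sat.sum()); pts.append(p)
    print(np.round(p,2),plane(t,*p,115).round(1))
print("pocket",np.mean([plane(t,*p,115) for p in pts],0).round(1))
q=r.sense();print(q["eef_pos"])
crop(s,"al.png",235,160,295,240,10)
E
python3 align.py
```

```text
[279.8  226.67] [491.3  62.6 115. ]
[296.34 226.97] [490.7   9.5 115. ]
[279.2  243.52] [437.6  63.6 115. ]
[296.21 243.79] [437.1   9.3 115. ]
pocket [464.2  36.2 115. ]
[464.35465967  35.43057602 169.54676546]
```

View pics/al.png

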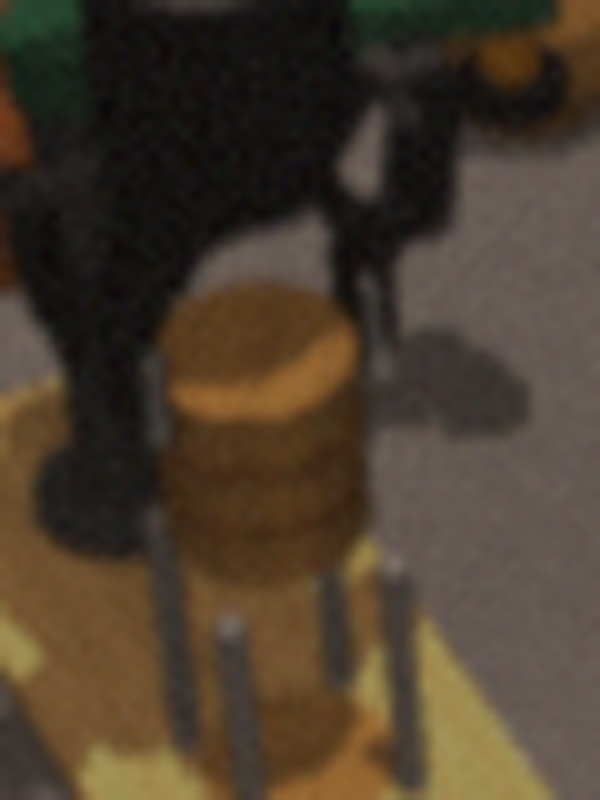

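The block sits centred over the four tips, and the pocket measures (464.2,36.2). Descending slowly while watching the force.

Request:
{"name": "arm_command", "arguments": {
  "targets": [
    [0, 0, 0.003, 0, 0, 0],
    [0, 0, 0.003, 0, 0, 0],
    [0, 0, 0.003, 0, 0, 0],
    [0, 0, 0.003, 0, 0, 0],
    [0, 0, 0.003, 0, 0, 0],
    [0, 0, 0.003, 0, 0, 0],
    [0, 0, 0, 0, 0, 0],
    [0, 0, 0, 0, 0, 0]
  ]
}}

```text
clock: 21.9
eef_pos: [463.9, 35.4, 151.0]
tcp_rot: [3.142, 0.001, -0.007]
contact_force: [0.3, -0.6, -1.2]
opening: 0.715
```

Request:
{"name": "arm_command", "arguments": {
  "targets": [
    [0, 0, 0.006, 0, 0, 0],
    [0, 0, 0.006, 0, 0, 0],
    [0, 0, 0.006, 0, 0, 0],
    [0, 0, 0.006, 0, 0, 0],
    [0, 0, 0.006, 0, 0, 0],
    [0, 0, 0.006, 0, 0, 0],
    [0, 0, 0.006, 0, 0, 0],
    [0, 0, 0.006, 0, 0, 0],
    [0, 0, 0.006, 0, 0, 0],
    [0, 0, 0.006, 0, 0, 0],
    [0, 0, 0.006, 0, 0, 0],
    [0, 0, 0.006, 0, 0, 0],
    [0, 0, 0.006, 0, 0, 0],
    [0, 0, 0.006, 0, 0, 0],
    [0, 0, 0, 0, 0, 0],
    [0, 0, 0, 0, 0, 0]
  ]
}}

```text
clock: 23.23
eef_pos: [463.8, 35.4, 66.9]
tcp_rot: [3.142, 0.001, -0.007]
contact_force: [0.1, -0.1, -1.8]
opening: 0.711
```

Request:
{"name": "arm_command", "arguments": {
  "targets": [
    [0, 0, 0.002, 0, 0, 0],
    [0, 0, 0.002, 0, 0, 0],
    [0, 0, 0, 0, 0, 0],
    [0, 0, 0, 0, 0, 0]
  ]
}}

```text
clock: 23.57
eef_pos: [464.0, 35.4, 63.3]
tcp_rot: [3.142, -0.0, -0.007]
contact_force: [-0.2, -0.4, -0.4]
opening: 0.711
```

Request:
{"name": "arm_command", "arguments": {
  "targets": [
    [0, 0, 0.001, 0, 0, 0],
    [0, 0, 0.001, 0, 0, 0],
    [0, 0, 0, 0, 0, 0],
    [0, 0, 0, 0, 0, 0]
  ]
}}

```text
clock: 23.9
eef_pos: [464.2, 35.4, 61.5]
tcp_rot: [-3.142, -0.0, -0.007]
contact_force: [-1.3, 0.9, 4.1]
opening: 0.715
```

It has touched the floor at TCP z 61.5. Releasing, then backing up and off to look.

Request:
{"name": "arm_command", "arguments": {
  "targets": [
    [0, 0, 0, 0, 0, 0],
    [0, 0, 0, 0, 0, 0],
    [0, 0, 0, 0, 0, 0],
    [0, 0, 0, 0, 0, 0],
    [0, 0, 0, 0, 0, 0],
    [0, 0, 0, 0, 0, 0],
    [0, 0, 0, 0, 0, 0],
    [0, 0, 0, 0, 0, 0]
  ],
  "fingers": 0.0854
}}

```text
clock: 24.57
eef_pos: [464.0, 35.4, 61.3]
tcp_rot: [3.142, 0.0, -0.007]
contact_force: [-0.0, 0.1, -0.2]
opening: 1.002
```

Request:
{"name": "arm_command", "arguments": {
  "targets": [
    [0, 0, -0.005, 0, 0, 0],
    [0, 0, -0.01, 0, 0, 0],
    [0, 0, -0.015, 0, 0, 0],
    [0, 0, -0.015, 0, 0, 0],
    [0, 0, -0.02, 0, 0, 0],
    [0, 0, -0.02, 0, 0, 0],
    [0, 0, -0.02, 0, 0, 0],
    [0, 0, -0.02, 0, 0, 0],
    [0, 0.03, 0, 0, 0, 0],
    [0, 0.03, 0, 0, 0, 0],
    [0, 0.03, 0, 0, 0, 0],
    [-0.01, 0.03, 0, 0, 0, 0],
    [-0.01, 0.03, 0, 0, 0, 0],
    [-0.01, 0.03, 0, 0, 0, 0],
    [-0.01, 0.02, 0, 0, 0, 0],
    [0, 0.01, 0, 0, 0, 0],
    [0, 0, 0, 0, 0, 0],
    [0, 0, 0, 0, 0, 0]
  ]
}}

```text
clock: 26.07
eef_pos: [423.0, -174.3, 186.9]
tcp_rot: [-3.142, -0.001, -0.009]
contact_force: [0.4, -0.3, 0.2]
opening: 1.0
```

```bash
python3 - <<'E'
from loc import *
s=r.grab_frame("side");t=r.grab_frame("top");q=r.sense();print(q["eef_pos"],q["contact_force"],q["opening"])
crop(s,"s12.png",235,150,345,300,5); crop(t,"t12.png",260,180,400,270,5)
measure(["sp1","sp2","top"],t,s)
a=comp(t["image"],(288.6,235.5),(14,80,140),(24,255,255),rad=12); print(a[:2] if a else None)
E
```

```text
[ 423.02225285 -173.458544    186.51209976] [-0.55519934  0.38185635 -0.32534215] 0.9979302466274256
sp1 top [347.8 206.2] [340 198  17  17 234] side [324.  266.5] [314 259  21  17 271] P [ 570.1 -161.6    2.7] gap 1.9
sp2 missing True False
top top [385.3 203.9] [377 196  18  17 239] side [348.5 294.3] [338 286  22  20 339] P [ 577.5 -290.6    9.8] gap 0.7
(array([277, 227,  22,  19, 295], dtype=int32), array([288.03728814, 235.84067797]))
```

View pics/s12.png

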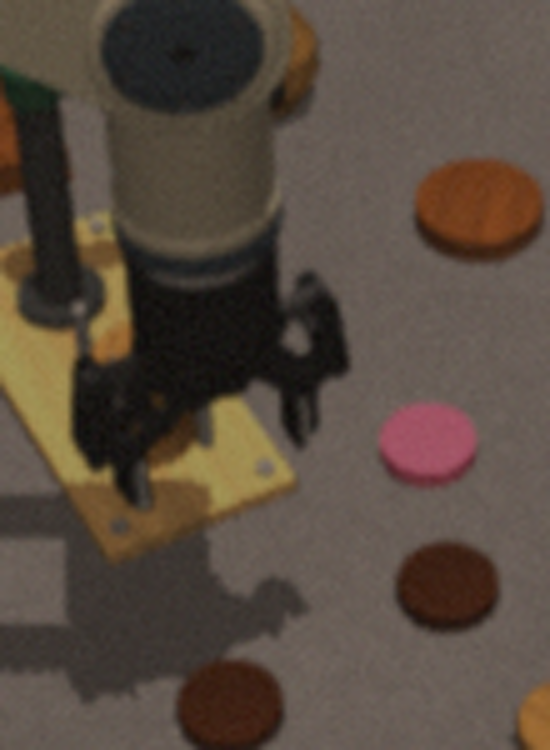

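View pics/t12.png

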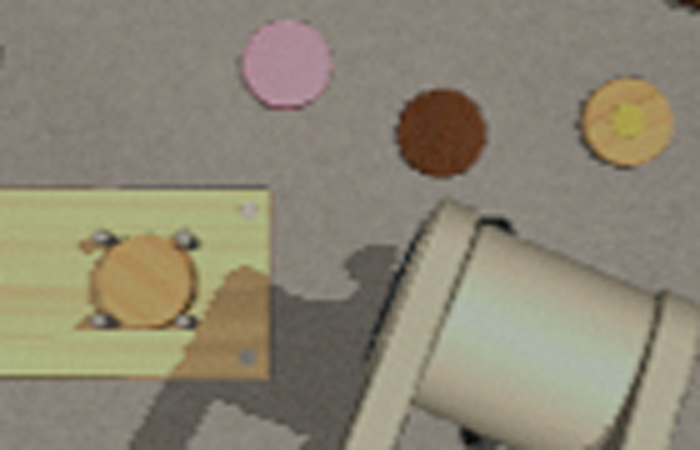

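The body block stands between the dowels, seen at top-view pixel (288,236). For the spacer at (414.5,-177.6) I reckon the tips stand about 5.4 mm behind the TCP when gripping 62 mm. That puts the TCP at about -2. I'll descend partway first and check.

Request:
{"name": "arm_command", "arguments": {
  "targets": [
    [-0.0085, 0.004, 0.015, 0, 0, 0],
    [0, 0, 0.02, 0, 0, 0],
    [0, 0, 0.02, 0, 0, 0],
    [0, 0, 0.02, 0, 0, 0],
    [0, 0, 0.02, 0, 0, 0],
    [0, 0, 0.02, 0, 0, 0],
    [0, 0, 0.02, 0, 0, 0],
    [0, 0, 0.02, 0, 0, 0],
    [0, 0, 0.01, 0, 0, 0],
    [0, 0, 0, 0, 0, 0],
    [0, 0, 0, 0, 0, 0]
  ]
}}

```text
clock: 27.08
eef_pos: [414.2, -177.6, 21.3]
tcp_rot: [-3.141, 0.001, -0.006]
contact_force: [0.9, 0.1, 0.3]
opening: 1.003
```

```bash
python3 - <<'E'
from loc import *
s=r.grab_frame("side");t=r.grab_frame("top");q=r.sense();print(q["eef_pos"],q["tcp_rot"],q["contact_force"],q["opening"])
crop(s,"s13.png",245,245,325,315,9)
E
```

```text
[ 414.86478748 -178.23337924   22.16211678] [ 3.14109566e+00 -1.20525310e-03 -6.45749516e-03] [-0.15053511 -0.16578907  0.48490127] 1.0009510386833305
```

View pics/s13.png

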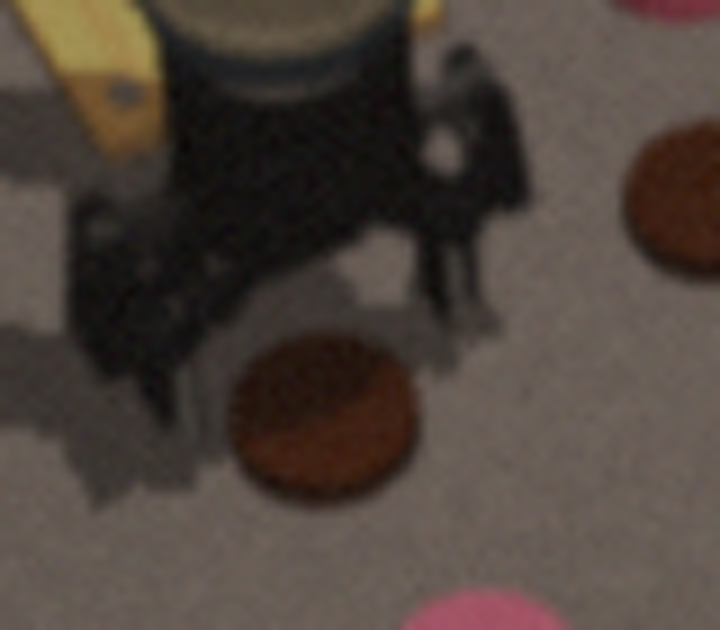

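The fingers straddle the spacer, and the tips are still about 35 mm up, as reckoned.

Request:
{"name": "arm_command", "arguments": {
  "targets": [
    [0, 0, 0.008, 0, 0, 0],
    [0, 0, 0.007, 0, 0, 0],
    [0, 0, 0.004, 0, 0, 0],
    [0, 0, 0.003, 0, 0, 0],
    [0, 0, 0.002, 0, 0, 0],
    [0, 0, 0, 0, 0, 0],
    [0, 0, 0, 0, 0, 0],
    [0, 0, 0, 0, 0, 0]
  ]
}}

```text
clock: 27.85
eef_pos: [414.1, -178.3, -2.6]
tcp_rot: [3.142, -0.0, -0.007]
contact_force: [-0.0, -0.6, 0.3]
opening: 0.999
```

Request:
{"name": "arm_command", "arguments": {
  "targets": [
    [0, 0, 0, 0, 0, 0],
    [0, 0, 0, 0, 0, 0],
    [0, 0, 0, 0, 0, 0],
    [0, 0, 0, 0, 0, 0],
    [0, 0, 0, 0, 0, 0],
    [0, 0, 0, 0, 0, 0],
    [0, 0, 0, 0, 0, 0],
    [0, 0, 0, 0, 0, 0],
    [0, 0, 0, 0, 0, 0]
  ],
  "fingers": 0.05,
  "squeeze": 25
}}

```text
clock: 28.6
eef_pos: [414.2, -178.3, -2.4]
tcp_rot: [3.141, -0.0, -0.007]
contact_force: [-0.7, 0.6, 4.8]
opening: 0.713
```

```bash
python3 - <<'E'
from loc import *
s=r.grab_frame("side");q=r.sense();print(q["eef_pos"],q["tcp_rot"],q["contact_force"],q["opening"])
crop(s,"s14.png",245,245,325,315,9)
E
```

```text
[ 414.20154859 -178.32621939   -2.42555046] [ 3.14139439e+00 -4.18277270e-04 -6.94642858e-03] [-0.77765782  1.15488422  6.3823535 ] 0.7136659420754344
```

View pics/s14.png

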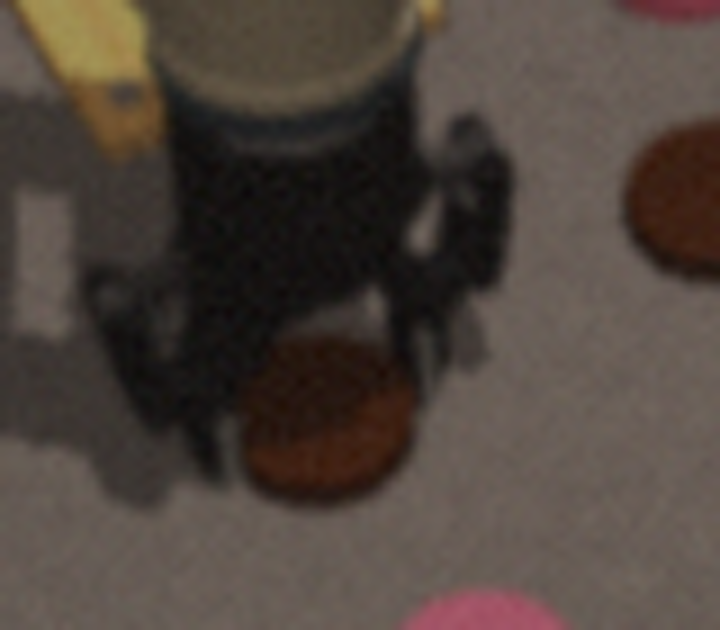

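The spacer is gripped. I'll lift it and carry it over the pocket.

Request:
{"name": "arm_command", "arguments": {
  "targets": [
    [0, 0, -0.006, 0, 0, 0],
    [0, 0, -0.01, 0, 0, 0],
    [0, 0, -0.02, 0, 0, 0],
    [0, 0, -0.02, 0, 0, 0],
    [0, 0, -0.02, 0, 0, 0],
    [0, 0, -0.02, 0, 0, 0],
    [0, 0, -0.02, 0, 0, 0],
    [0, 0, -0.02, 0, 0, 0],
    [0, 0, -0.01, 0, 0, 0],
    [0, 0, 0, 0, 0, 0],
    [0, 0, 0, 0, 0, 0]
  ]
}}

```text
clock: 29.57
eef_pos: [414.2, -178.3, 143.6]
tcp_rot: [3.141, -0.001, -0.007]
contact_force: [0.2, 0.4, -0.3]
opening: 0.711
```

Request:
{"name": "arm_command", "arguments": {
  "targets": [
    [0.005, -0.02, 0, 0, 0, 0],
    [0.005, -0.02, 0, 0, 0, 0],
    [0.005, -0.02, 0, 0, 0, 0],
    [0.005, -0.02, 0, 0, 0, 0],
    [0.005, -0.02, 0, 0, 0, 0],
    [0.005, -0.02, 0, 0, 0, 0],
    [0.005, -0.02, 0, 0, 0, 0],
    [0.005, -0.02, 0, 0, 0, 0],
    [0.005, -0.02, 0, 0, 0, 0],
    [0.005, -0.02, 0, 0, 0, 0],
    [0, -0.0135, 0, 0, 0, 0],
    [0, 0, 0, 0, 0, 0],
    [0, 0, 0, 0, 0, 0],
    [0, 0, 0, 0, 0, 0],
    [0, 0, 0, 0, 0, 0]
  ]
}}

```text
clock: 30.82
eef_pos: [465.0, 34.2, 142.7]
tcp_rot: [3.141, 0.001, -0.008]
contact_force: [-0.1, 0.5, -0.7]
opening: 0.714
```

```bash
python3 - <<'E'
from loc import *
s=r.grab_frame("side");t=r.grab_frame("top");q=r.sense();print(q["eef_pos"],q["tcp_rot"],q["contact_force"],q["opening"])
crop(s,"s15.png",225,150,305,240,8)
E
```

```text
[465.32334012  34.16245801 143.06272706] [ 3.14145749e+00  4.14846888e-04 -8.00172424e-03] [0.19999992 0.29602245 0.02520173] 0.7086727761972688
```

View pics/s15.png

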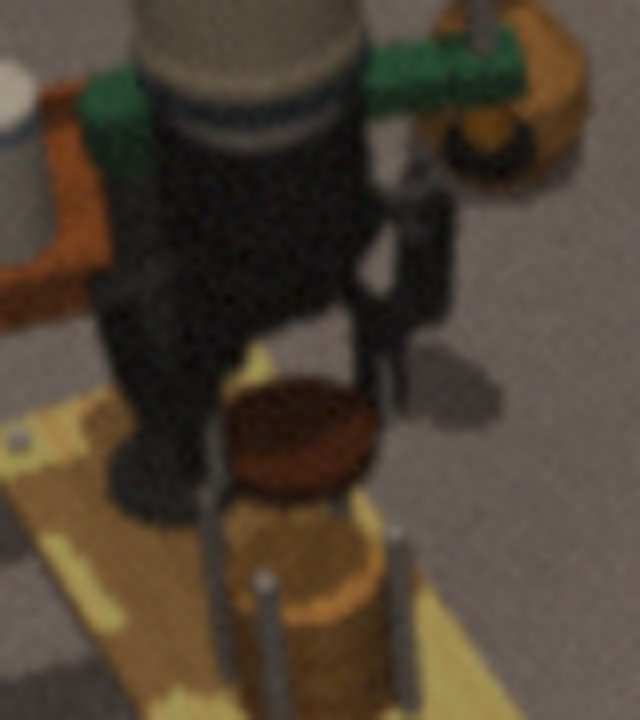

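Request:
{"name": "arm_command", "arguments": {
  "targets": [
    [-0.0012, -0.0012, 0.005, 0, 0, 0],
    [0, 0, 0.005, 0, 0, 0],
    [0, 0, 0.005, 0, 0, 0],
    [0, 0, 0.004, 0, 0, 0],
    [0, 0, 0.004, 0, 0, 0],
    [0, 0, 0.004, 0, 0, 0],
    [0, 0, 0.004, 0, 0, 0],
    [0, 0, 0.004, 0, 0, 0],
    [0, 0, 0.004, 0, 0, 0],
    [0, 0, 0, 0, 0, 0],
    [0, 0, 0, 0, 0, 0]
  ]
}}

```text
clock: 31.83
eef_pos: [464.2, 36.1, 104.0]
tcp_rot: [3.142, 0.001, -0.007]
contact_force: [-0.3, 0.8, 0.0]
opening: 0.711
```

Request:
{"name": "arm_command", "arguments": {
  "targets": [
    [0, 0, 0.004, 0, 0, 0],
    [0, 0, 0.004, 0, 0, 0],
    [0, 0, 0.004, 0, 0, 0],
    [0, 0, 0.003, 0, 0, 0],
    [0, 0, 0, 0, 0, 0],
    [0, 0, 0, 0, 0, 0]
  ]
}}

```text
clock: 32.33
eef_pos: [464.2, 36.1, 89.0]
tcp_rot: [3.142, 0.001, -0.007]
contact_force: [-0.3, 0.3, -0.3]
opening: 0.71
```

Request:
{"name": "arm_command", "arguments": {
  "targets": [
    [0, 0, 0.002, 0, 0, 0],
    [0, 0, 0.002, 0, 0, 0],
    [0, 0, 0.001, 0, 0, 0],
    [0, 0, 0, 0, 0, 0],
    [0, 0, 0, 0, 0, 0]
  ]
}}

```text
clock: 32.75
eef_pos: [464.3, 36.1, 84.3]
tcp_rot: [3.142, 0.0, -0.007]
contact_force: [-0.2, 0.6, -1.2]
opening: 0.711
```

Request:
{"name": "arm_command", "arguments": {
  "targets": [
    [0, 0, 0.001, 0, 0, 0],
    [0, 0, 0.001, 0, 0, 0],
    [0, 0, 0, 0, 0, 0],
    [0, 0, 0, 0, 0, 0]
  ]
}}

```text
clock: 33.08
eef_pos: [464.6, 36.1, 82.6]
tcp_rot: [-3.142, -0.001, -0.007]
contact_force: [-0.8, 0.1, 4.5]
opening: 0.713
```

It is in contact on the body block. Releasing, then on to spacer 1 at (568,-161).

Request:
{"name": "arm_command", "arguments": {
  "targets": [
    [0, 0, 0, 0, 0, 0],
    [0, 0, 0, 0, 0, 0],
    [0, 0, 0, 0, 0, 0],
    [0, 0, 0, 0, 0, 0],
    [0, 0, 0, 0, 0, 0],
    [0, 0, 0, 0, 0, 0],
    [0, 0, 0, 0, 0, 0],
    [0, 0, 0, 0, 0, 0]
  ],
  "fingers": 0.0854
}}

```text
clock: 33.75
eef_pos: [464.3, 36.1, 82.2]
tcp_rot: [3.142, 0.0, -0.007]
contact_force: [-0.5, -0.0, 0.1]
opening: 0.998
```

Request:
{"name": "arm_command", "arguments": {
  "targets": [
    [0, 0, -0.005, 0, 0, 0],
    [0, 0, -0.01, 0, 0, 0],
    [0, 0, -0.015, 0, 0, 0],
    [0, 0, -0.02, 0, 0, 0],
    [0, 0, -0.02, 0, 0, 0],
    [0, 0, -0.02, 0, 0, 0],
    [0.01, 0.02, 0, 0, 0, 0],
    [0.01, 0.02, 0, 0, 0, 0],
    [0.01, 0.02, 0, 0, 0, 0],
    [0.01, 0.02, 0, 0, 0, 0],
    [0.01, 0.02, 0, 0, 0, 0],
    [0.01, 0.02, 0, 0, 0, 0],
    [0.01, 0.02, 0, 0, 0, 0],
    [0.01, 0.02, 0, 0, 0, 0],
    [0.01, 0.02, 0, 0, 0, 0],
    [0.01, 0.017, 0, 0, 0, 0],
    [0, 0, 0, 0, 0, 0],
    [0, 0, 0, 0, 0, 0]
  ]
}}

```text
clock: 35.25
eef_pos: [563.1, -162.2, 172.9]
tcp_rot: [-3.142, -0.0, -0.008]
contact_force: [-0.7, -0.4, -0.2]
opening: 0.998
```

```bash
python3 - <<'E'
from loc import *
s=r.grab_frame("side");t=r.grab_frame("top");q=r.sense();print(q["eef_pos"],q["tcp_rot"],q["contact_force"],q["opening"])
crop(s,"s16.png",225,150,345,290,5);crop(t,"t16.png",250,180,410,280,5)
measure(["sp1","top"],t,s)
a=comp(t["image"],(288.6,235.5),(5,110,50),(18,255,125),rad=12); print(a[:2] if a else None, plane(t,*a[1],99) if a else "")
E
```

```text
[ 562.42144262 -161.0489854   172.620254  ] [-3.14127414e+00  3.95543683e-04 -7.07366929e-03] [-0.89289669  0.26979015 -0.12355255] 0.9997238657806423
sp1 top [359.6 215.4] [356 210   8  12  60] side [320.5 274.3] [311 267  20  18 285] P [ 536.3 -200.2   27.6] gap 1.9
top top [389.5 204.9] [385 197  10  16 105] side [348.5 293.3] [338 285  22  21 346] P [ 571.  -301.3   31. ] gap 1.0
(array([279, 226,  20,  20, 299], dtype=int32), array([288.65551839, 235.72240803])) [463.0135954   35.11102767  99.        ]
```

View pics/s16.png

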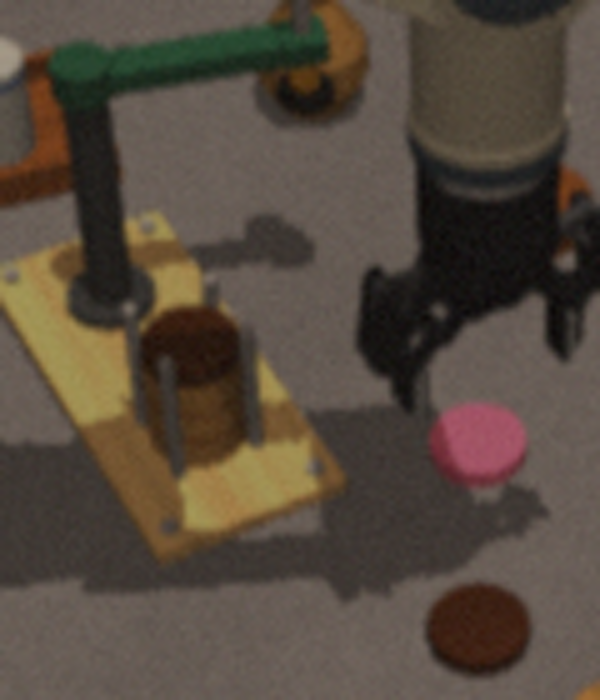

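View pics/t16.png

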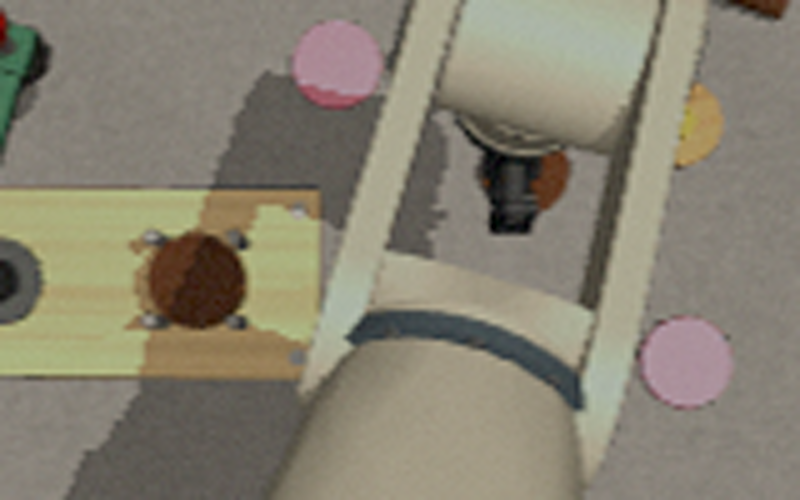

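The first spacer is on the stack. Spacer 1 has been knocked aside: in the side view it went from (324,266) to (320.5,274). I'll back away to measure it cleanly.

Request:
{"name": "arm_command", "arguments": {
  "targets": [
    [-0.025, 0.02, -0.01, 0, 0, 0],
    [-0.025, 0.025, -0.01, 0, 0, 0],
    [-0.025, 0.025, -0.01, 0, 0, 0],
    [-0.025, 0.025, 0, 0, 0, 0],
    [-0.025, 0.025, 0, 0, 0, 0],
    [-0.025, 0.025, 0, 0, 0, 0],
    [-0.02, 0.025, 0, 0, 0, 0],
    [0, 0, 0, 0, 0, 0],
    [0, 0, 0, 0, 0, 0]
  ]
}}

```text
clock: 36.1
eef_pos: [390.8, -330.4, 202.6]
tcp_rot: [-3.141, -0.0, -0.009]
contact_force: [0.3, -0.4, -0.3]
opening: 1.003
```

```bash
python3 - <<'E'
from loc import *
s=r.grab_frame("side");t=r.grab_frame("top");q=r.sense();print(q["eef_pos"],q["tcp_rot"],q["contact_force"],q["opening"])
crop(t,"t17.png",250,170,410,270,5)
o=measure(["sp1","top"],t,s)
for k,z,(u,v) in(("sp1",14,(353,216)),("top",18,(385,204))):
    a=comp(t["image"],(u,v),*TM[k][1:],rad=25)
    print(k,a[0],a[1],plane(t,*a[1],z))
E
```

```text
[ 392.04982301 -329.46508179  202.49752322] [-3.14126932e+00 -3.01214300e-04 -6.80484216e-03] [ 0.50789876  0.99028144 -0.39152077] 0.9991075010169234
sp1 top [354.5 213.8] [346 206  18  17 235] side [321.5 272.5] [313 266  18  19 238] P [ 545.2 -185.    13.6] gap 7.2
top top [385.3 203.9] [377 196  18  17 239] side [348.5 294.3] [338 286  22  20 339] P [ 577.5 -290.6    9.8] gap 0.7
sp1 [346 206  18  17 235] [354.47234043 213.8212766 ] [ 541.85771905 -183.52576504   14.        ]
top [377 196  18  17 239] [385.34309623 203.87447699] [ 576.33012647 -289.3512551    18.        ]
```

View pics/t17.png

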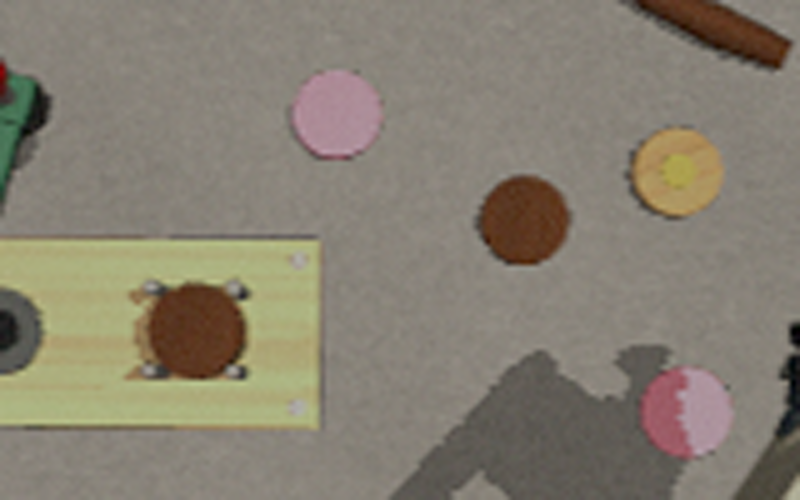

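Spacer 1 now lies at (541.9,-183.5), at top-view pixel (354.5,213.8). Going there.

Request:
{"name": "arm_command", "arguments": {
  "targets": [
    [0.015, -0.015, 0, 0, 0, 0],
    [0.02, -0.02, 0, 0, 0, 0],
    [0.02, -0.02, 0, 0, 0, 0],
    [0.02, -0.02, 0, 0, 0, 0],
    [0.02, -0.02, 0, 0, 0, 0],
    [0.02, -0.02, 0, 0, 0, 0],
    [0.02, -0.02, 0, 0, 0, 0],
    [0.015, -0.011, 0, 0, 0, 0],
    [0, 0, 0.02, 0, 0, 0],
    [0, 0, 0.02, 0, 0, 0],
    [0, 0, 0.02, 0, 0, 0],
    [0, 0, 0.02, 0, 0, 0],
    [0, 0, 0.02, 0, 0, 0],
    [0, 0, 0.02, 0, 0, 0],
    [0, 0, 0.02, 0, 0, 0],
    [0, 0, 0.02, 0, 0, 0],
    [0, 0, 0.01, 0, 0, 0],
    [0, 0, 0, 0, 0, 0],
    [0, 0, 0, 0, 0, 0]
  ]
}}

```text
clock: 37.78
eef_pos: [543.0, -184.5, 32.2]
tcp_rot: [-3.141, 0.001, -0.006]
contact_force: [0.8, -0.2, 0.4]
opening: 1.0
```

```bash
python3 - <<'E'
from loc import *
s=r.grab_frame("side");t=r.grab_frame("top");q=r.sense();print(q["eef_pos"],q["tcp_rot"],q["contact_force"],q["opening"])
crop(s,"s18.png",285,225,365,305,8)
E
```

```text
[ 543.74730924 -185.20648151   33.39539208] [ 3.14115792e+00 -1.48351124e-03 -6.32865457e-03] [-0.3822936  -0.67270066 -0.16993665] 1.0001587207802936
```

View pics/s18.png

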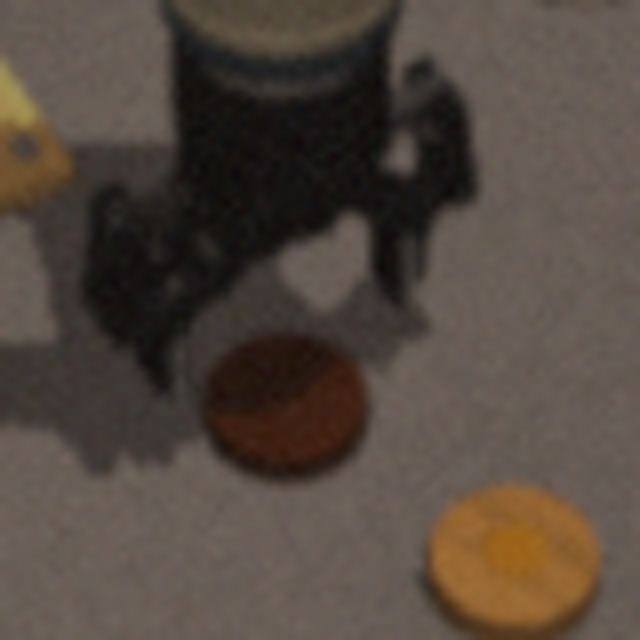

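Request:
{"name": "arm_command", "arguments": {
  "targets": [
    [-0.001, -0.001, 0.008, 0, 0, 0],
    [0, 0, 0.008, 0, 0, 0],
    [0, 0, 0.008, 0, 0, 0],
    [0, 0, 0.004, 0, 0, 0],
    [0, 0, 0.004, 0, 0, 0],
    [0, 0, 0.002, 0, 0, 0],
    [0, 0, 0, 0, 0, 0],
    [0, 0, 0, 0, 0, 0],
    [0, 0, 0, 0, 0, 0]
  ]
}}

```text
clock: 38.63
eef_pos: [542.0, -184.6, -1.5]
tcp_rot: [3.141, -0.0, -0.007]
contact_force: [-0.1, 0.3, 0.1]
opening: 1.002
```

Request:
{"name": "arm_command", "arguments": {
  "targets": [
    [0, 0, 0, 0, 0, 0],
    [0, 0, 0, 0, 0, 0]
  ]
}}

```text
clock: 38.8
eef_pos: [542.0, -184.5, -1.4]
tcp_rot: [3.141, -0.0, -0.007]
contact_force: [0.3, 0.2, 0.4]
opening: 1.001
```

Request:
{"name": "arm_command", "arguments": {
  "targets": [
    [0, 0, 0.0008, 0, 0, 0],
    [0, 0, 0, 0, 0, 0],
    [0, 0, 0, 0, 0, 0],
    [0, 0, 0, 0, 0, 0],
    [0, 0, 0, 0, 0, 0],
    [0, 0, 0, 0, 0, 0],
    [0, 0, 0, 0, 0, 0],
    [0, 0, 0, 0, 0, 0],
    [0, 0, 0, 0, 0, 0]
  ],
  "fingers": 0.05,
  "squeeze": 25
}}

```text
clock: 39.55
eef_pos: [541.9, -184.5, -2.3]
tcp_rot: [3.142, -0.0, -0.007]
contact_force: [-1.2, 0.9, 5.0]
opening: 0.714
```

Request:
{"name": "arm_command", "arguments": {
  "targets": [
    [0, 0, -0.006, 0, 0, 0],
    [0, 0, -0.01, 0, 0, 0],
    [0, 0, -0.02, 0, 0, 0],
    [0, 0, -0.02, 0, 0, 0],
    [0, 0, -0.02, 0, 0, 0],
    [0, 0, -0.02, 0, 0, 0],
    [0, 0, -0.02, 0, 0, 0],
    [0, 0, -0.02, 0, 0, 0],
    [0, 0, -0.015, 0, 0, 0],
    [0, 0, 0, 0, 0, 0],
    [0, 0, 0, 0, 0, 0]
  ]
}}

```text
clock: 40.47
eef_pos: [542.3, -184.6, 149.6]
tcp_rot: [3.141, -0.002, -0.007]
contact_force: [-0.7, 0.4, -1.5]
opening: 0.71
```

Request:
{"name": "arm_command", "arguments": {
  "targets": [
    [-0.006, -0.016, 0, 0, 0, 0],
    [-0.006, -0.017, 0, 0, 0, 0],
    [-0.006, -0.017, 0, 0, 0, 0],
    [-0.006, -0.017, 0, 0, 0, 0],
    [-0.006, -0.017, 0, 0, 0, 0],
    [-0.006, -0.017, 0, 0, 0, 0],
    [-0.006, -0.017, 0, 0, 0, 0],
    [-0.006, -0.017, 0, 0, 0, 0],
    [-0.006, -0.017, 0, 0, 0, 0],
    [-0.006, -0.017, 0, 0, 0, 0],
    [-0.006, -0.017, 0, 0, 0, 0],
    [-0.006, -0.017, 0, 0, 0, 0],
    [-0.006, -0.017, 0, 0, 0, 0],
    [0, 0, 0, 0, 0, 0],
    [0, 0, 0, 0, 0, 0],
    [0, 0, 0, 0, 0, 0],
    [0, 0, 0, 0, 0, 0]
  ]
}}

```text
clock: 41.88
eef_pos: [465.2, 35.7, 148.1]
tcp_rot: [3.141, 0.001, -0.007]
contact_force: [-0.6, 0.0, -0.9]
opening: 0.715
```

```bash
python3 - <<'E'
from loc import *
s=r.grab_frame("side");t=r.grab_frame("top");q=r.sense();print(q["eef_pos"],q["tcp_rot"],q["contact_force"],q["opening"])
crop(s,"s19.png",225,150,305,240,8)
E
```

```text
[465.37194009  35.54127714 148.27329272] [ 3.14147251e+00  3.26589520e-04 -7.78601321e-03] [-0.21978046 -0.70160494 -0.10311583] 0.7099279568187924
```

View pics/s19.png

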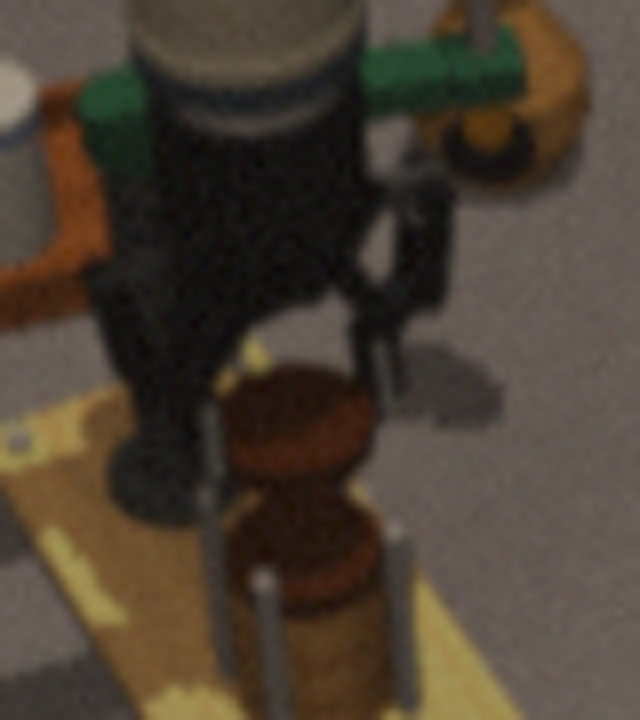

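Request:
{"name": "arm_command", "arguments": {
  "targets": [
    [-0.0012, 0.0003, 0.005, 0, 0, 0],
    [0, 0, 0.005, 0, 0, 0],
    [0, 0, 0.005, 0, 0, 0],
    [0, 0, 0.004, 0, 0, 0],
    [0, 0, 0.004, 0, 0, 0],
    [0, 0, 0.004, 0, 0, 0],
    [0, 0, 0.004, 0, 0, 0],
    [0, 0, 0.004, 0, 0, 0],
    [0, 0, 0.004, 0, 0, 0],
    [0, 0, 0.004, 0, 0, 0],
    [0, 0, 0.003, 0, 0, 0],
    [0, 0, 0, 0, 0, 0],
    [0, 0, 0, 0, 0, 0]
  ]
}}

```text
clock: 43.07
eef_pos: [464.1, 35.8, 102.3]
tcp_rot: [3.142, 0.0, -0.007]
contact_force: [0.5, -0.1, 0.3]
opening: 0.713
```

Request:
{"name": "arm_command", "arguments": {
  "targets": [
    [0, 0, 0.002, 0, 0, 0],
    [0, 0, 0.001, 0, 0, 0],
    [0, 0, 0.001, 0, 0, 0],
    [0, 0, 0, 0, 0, 0],
    [0, 0, 0, 0, 0, 0]
  ]
}}

```text
clock: 43.48
eef_pos: [464.1, 35.8, 98.5]
tcp_rot: [3.142, 0.0, -0.007]
contact_force: [-0.9, -0.0, 0.4]
opening: 0.713
```

Request:
{"name": "arm_command", "arguments": {
  "targets": [
    [0, 0, 0.001, 0, 0, 0],
    [0, 0, 0.001, 0, 0, 0],
    [0, 0, 0, 0, 0, 0],
    [0, 0, 0, 0, 0, 0]
  ]
}}

```text
clock: 43.82
eef_pos: [464.4, 35.8, 96.7]
tcp_rot: [-3.142, -0.0, -0.007]
contact_force: [-0.3, -0.5, 4.9]
opening: 0.716
```

It is in contact. Releasing and retreating to a place that leaves the top disc visible.

Request:
{"name": "arm_command", "arguments": {
  "targets": [
    [0, 0, 0, 0, 0, 0],
    [0, 0, 0, 0, 0, 0],
    [0, 0, 0, 0, 0, 0],
    [0, 0, 0, 0, 0, 0],
    [0, 0, 0, 0, 0, 0],
    [0, 0, 0, 0, 0, 0],
    [0, 0, 0, 0, 0, 0],
    [0, 0, 0, 0, 0, 0]
  ],
  "fingers": 0.0854
}}

```text
clock: 44.48
eef_pos: [464.1, 35.8, 96.5]
tcp_rot: [3.142, 0.0, -0.007]
contact_force: [1.1, -0.1, -0.7]
opening: 1.002
```

Request:
{"name": "arm_command", "arguments": {
  "targets": [
    [0, 0, -0.005, 0, 0, 0],
    [0, 0, -0.01, 0, 0, 0],
    [0, 0, -0.015, 0, 0, 0],
    [0, 0, -0.02, 0, 0, 0],
    [0, 0, -0.02, 0, 0, 0],
    [0, 0, -0.01, 0, 0, 0],
    [-0.01, 0.025, 0, 0, 0, 0],
    [-0.01, 0.025, 0, 0, 0, 0],
    [-0.01, 0.025, 0, 0, 0, 0],
    [-0.01, 0.025, 0, 0, 0, 0],
    [-0.01, 0.025, 0, 0, 0, 0],
    [-0.01, 0.025, 0, 0, 0, 0],
    [0, 0.025, 0, 0, 0, 0],
    [0, 0.025, 0, 0, 0, 0],
    [0, 0.02, 0, 0, 0, 0],
    [0, 0, 0, 0, 0, 0],
    [0, 0, 0, 0, 0, 0]
  ]
}}

```text
clock: 45.9
eef_pos: [402.5, -184.4, 176.7]
tcp_rot: [-3.142, -0.0, -0.009]
contact_force: [-0.3, 1.8, 0.3]
opening: 1.0
```

```bash
python3 - <<'E'
from loc import *
s=r.grab_frame("side");t=r.grab_frame("top");q=r.sense();print(q["eef_pos"],q["tcp_rot"],q["contact_force"],q["opening"])
crop(s,"s20.png",225,150,305,240,8);crop(t,"t20.png",260,170,420,270,5)
measure(["top"],t,s)
a=comp(t["image"],(385,204),*TM["top"][1:],rad=25); print(plane(t,*a[1],18))
a=comp(t["image"],(288.6,235.5),(5,110,50),(18,255,125),rad=12); print(a[:2] if a else None, plane(t,*a[1],113) if a else "")
E
```

```text
[ 402.34629459 -183.21011732  176.4987533 ] [-3.14121096e+00  3.06856528e-04 -7.27921991e-03] [-0.03300093  0.22999732 -0.48717672] 1.0012729858937528
top top [385.3 203.9] [377 196  18  17 238] side [348.5 293.3] [338 285  22  21 340] P [ 577.3 -290.1   14. ] gap 1.4
[ 576.21556556 -289.29711787   18.        ]
(array([279, 227,  20,  19, 305], dtype=int32), array([288.42295082, 235.87868852])) [462.11616355  34.66121339 113.        ]
```

View pics/s20.png

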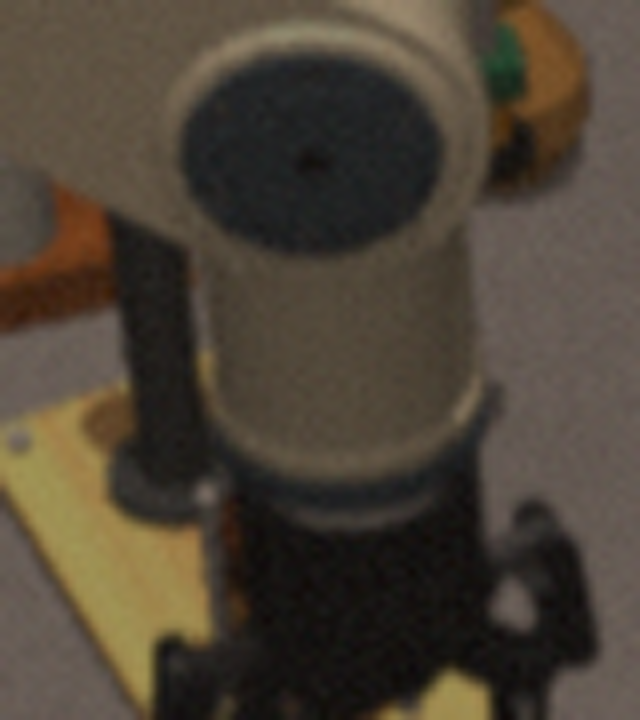

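View pics/t20.png

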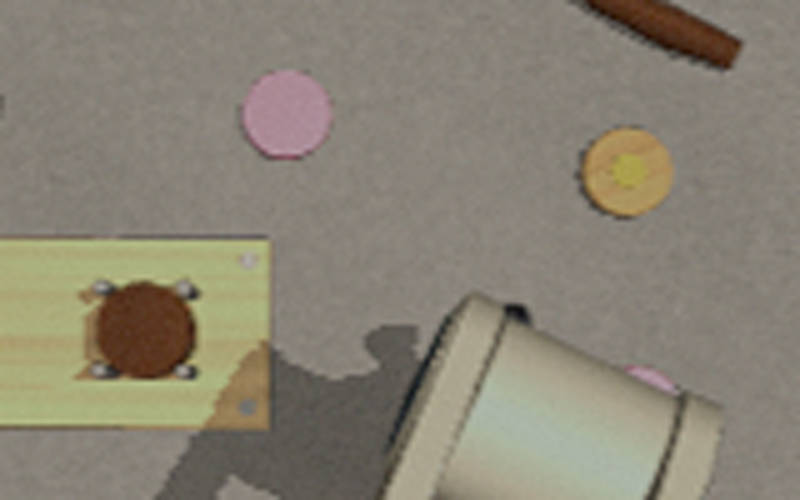

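The second spacer is down; I'll check it again from the side view later. The top disc is still at (576.2,-289.3). Going to it.

Request:
{"name": "arm_command", "arguments": {
  "targets": [
    [0.015, 0.01, 0, 0, 0, 0],
    [0.02, 0.012, 0, 0, 0, 0],
    [0.02, 0.012, 0, 0, 0, 0],
    [0.02, 0.012, 0, 0, 0, 0],
    [0.02, 0.012, 0, 0, 0, 0],
    [0.02, 0.012, 0, 0, 0, 0],
    [0.02, 0.012, 0, 0, 0, 0],
    [0.02, 0.012, 0, 0, 0, 0],
    [0.018, 0.011, 0, 0, 0, 0],
    [0, 0, 0.02, 0, 0, 0],
    [0, 0, 0.02, 0, 0, 0],
    [0, 0, 0.02, 0, 0, 0],
    [0, 0, 0.02, 0, 0, 0],
    [0, 0, 0.02, 0, 0, 0],
    [0, 0, 0.02, 0, 0, 0],
    [0, 0, 0.02, 0, 0, 0],
    [0, 0, 0, 0, 0, 0],
    [0, 0, 0, 0, 0, 0],
    [0, 0, 0, 0, 0, 0],
    [0, 0, 0, 0, 0, 0]
  ]
}}

```text
clock: 47.67
eef_pos: [575.9, -290.0, 38.1]
tcp_rot: [3.141, -0.002, -0.006]
contact_force: [-0.3, -0.9, -0.2]
opening: 1.001
```

```bash
python3 - <<'E'
from loc import *
s=r.grab_frame("side");q=r.sense();print(q["eef_pos"],q["tcp_rot"],q["contact_force"],q["opening"])
crop(s,"s21.png",310,240,390,320,8);crop(s,"s21b.png",225,150,305,240,8)
E
```

```text
[ 575.86176032 -290.13379137   38.05180371] [ 3.14061897e+00 -2.01344828e-03 -6.66831536e-03] [-0.58927363  0.04249493 -0.08548003] 0.9991813345064726
```

View pics/s21.png

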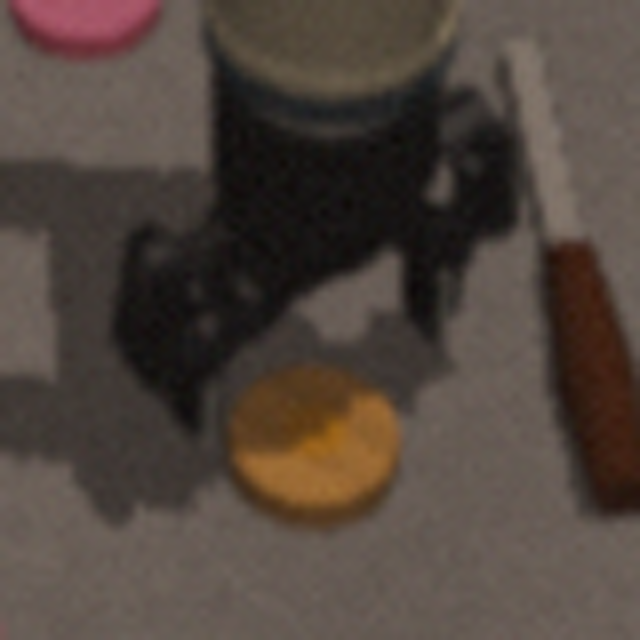

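View pics/s21b.png

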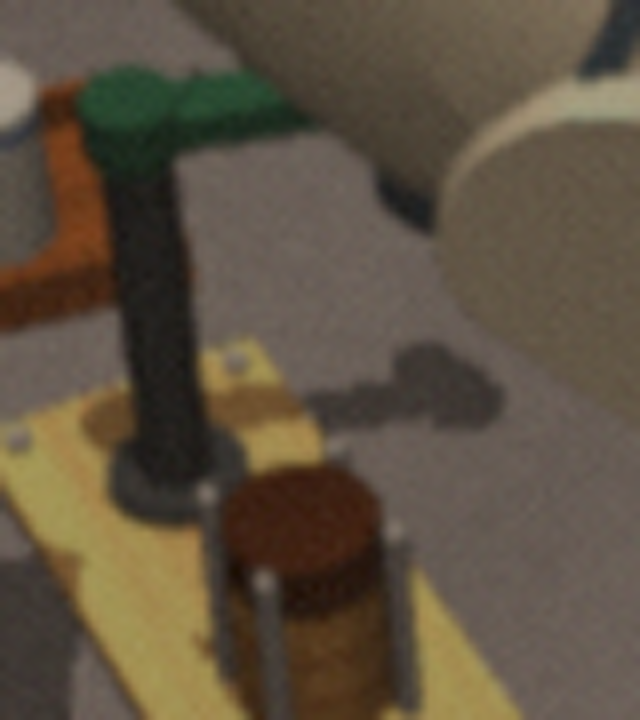

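The side view shows both spacers flat in the stack. The fingers straddle the top disc and are clear of the gouge. Moving y by +0.8 mm and lowering to TCP z -1.

Request:
{"name": "arm_command", "arguments": {
  "targets": [
    [0.0003, -0.0005, 0.01, 0, 0, 0],
    [0, 0, 0.01, 0, 0, 0],
    [0, 0, 0.01, 0, 0, 0],
    [0, 0, 0.005, 0, 0, 0],
    [0, 0, 0.003, 0, 0, 0],
    [0, 0, 0.001, 0, 0, 0],
    [0, 0, 0, 0, 0, 0],
    [0, 0, 0, 0, 0, 0],
    [0, 0, 0, 0, 0, 0]
  ]
}}

```text
clock: 48.47
eef_pos: [575.5, -289.7, -2.2]
tcp_rot: [3.141, -0.001, -0.007]
contact_force: [0.6, -0.7, 1.1]
opening: 0.999
```

Request:
{"name": "arm_command", "arguments": {
  "targets": [
    [0, 0, 0, 0, 0, 0],
    [0, 0, 0, 0, 0, 0],
    [0, 0, 0, 0, 0, 0],
    [0, 0, 0, 0, 0, 0],
    [0, 0, 0, 0, 0, 0],
    [0, 0, 0, 0, 0, 0],
    [0, 0, 0, 0, 0, 0],
    [0, 0, 0, 0, 0, 0],
    [0, 0, 0, 0, 0, 0],
    [0, 0, 0, 0, 0, 0]
  ],
  "fingers": 0.05,
  "squeeze": 25
}}

```text
clock: 49.3
eef_pos: [575.4, -289.6, -2.0]
tcp_rot: [3.141, -0.001, -0.007]
contact_force: [-0.6, 1.0, 6.2]
opening: 0.712
```

Request:
{"name": "arm_command", "arguments": {
  "targets": [
    [0, 0, -0.006, 0, 0, 0],
    [0, 0, -0.01, 0, 0, 0],
    [0, 0, -0.02, 0, 0, 0],
    [0, 0, -0.02, 0, 0, 0],
    [0, 0, -0.02, 0, 0, 0],
    [0, 0, -0.02, 0, 0, 0],
    [0, 0, -0.02, 0, 0, 0],
    [0, 0, -0.02, 0, 0, 0],
    [0, 0, -0.02, 0, 0, 0],
    [0, 0, 0, 0, 0, 0],
    [0, 0, 0, 0, 0, 0]
  ]
}}

```text
clock: 50.22
eef_pos: [575.9, -289.8, 155.3]
tcp_rot: [3.14, -0.003, -0.007]
contact_force: [1.0, -0.0, -0.7]
opening: 0.715
```

Request:
{"name": "arm_command", "arguments": {
  "targets": [
    [-0.006, -0.016, 0, 0, 0, 0],
    [-0.007, -0.02, 0, 0, 0, 0],
    [-0.007, -0.02, 0, 0, 0, 0],
    [-0.007, -0.02, 0, 0, 0, 0],
    [-0.007, -0.02, 0, 0, 0, 0],
    [-0.007, -0.02, 0, 0, 0, 0],
    [-0.007, -0.02, 0, 0, 0, 0],
    [-0.007, -0.02, 0, 0, 0, 0],
    [-0.007, -0.02, 0, 0, 0, 0],
    [-0.007, -0.02, 0, 0, 0, 0],
    [-0.007, -0.02, 0, 0, 0, 0],
    [-0.007, -0.02, 0, 0, 0, 0],
    [-0.007, -0.02, 0, 0, 0, 0],
    [-0.007, -0.02, 0, 0, 0, 0],
    [-0.007, -0.02, 0, 0, 0, 0],
    [-0.007, -0.02, 0, 0, 0, 0],
    [-0.002, -0.01, 0, 0, 0, 0],
    [0, 0, 0, 0, 0, 0],
    [0, 0, 0, 0, 0, 0],
    [0, 0, 0, 0, 0, 0]
  ]
}}

```text
clock: 51.88
eef_pos: [464.7, 36.7, 153.3]
tcp_rot: [3.141, 0.0, -0.007]
contact_force: [0.5, 0.2, 0.1]
opening: 0.714
```

```bash
python3 - <<'E'
from loc import *
s=r.grab_frame("side");t=r.grab_frame("top");q=r.sense();print(q["eef_pos"],q["tcp_rot"],q["contact_force"],q["opening"])
crop(s,"s22.png",225,150,305,240,8)
E
```

```text
[464.72363989  36.48325189 153.34931679] [ 3.14135551e+00  1.18071978e-04 -7.81431990e-03] [ 0.90583526 -0.16787867 -0.30333817] 0.7145728921399018
```

View pics/s22.png

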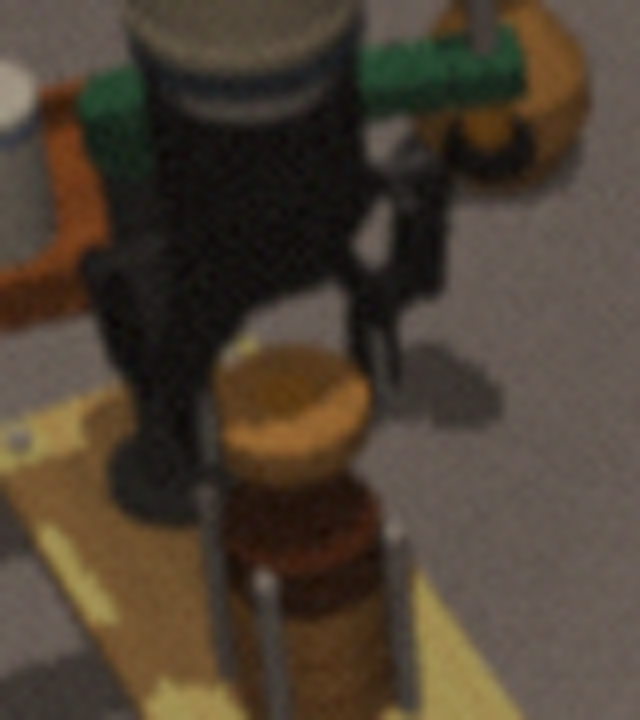

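Request:
{"name": "arm_command", "arguments": {
  "targets": [
    [-0.0006, 0.001, 0.005, 0, 0, 0],
    [0, 0, 0.005, 0, 0, 0],
    [0, 0, 0.005, 0, 0, 0],
    [0, 0, 0.005, 0, 0, 0],
    [0, 0, 0.005, 0, 0, 0],
    [0, 0, 0.004, 0, 0, 0],
    [0, 0, 0.004, 0, 0, 0],
    [0, 0, 0.003, 0, 0, 0],
    [0, 0, 0.002, 0, 0, 0],
    [0, 0, 0, 0, 0, 0],
    [0, 0, 0, 0, 0, 0]
  ]
}}

```text
clock: 52.9
eef_pos: [463.9, 36.3, 115.5]
tcp_rot: [3.142, 0.0, -0.007]
contact_force: [-0.4, 0.3, 0.3]
opening: 0.714
```

Request:
{"name": "arm_command", "arguments": {
  "targets": [
    [0, 0, 0.001, 0, 0, 0],
    [0, 0, 0.001, 0, 0, 0],
    [0, 0, 0, 0, 0, 0],
    [0, 0, 0, 0, 0, 0]
  ]
}}

```text
clock: 53.23
eef_pos: [463.9, 36.3, 113.5]
tcp_rot: [3.142, -0.0, -0.007]
contact_force: [-1.0, 0.1, 0.2]
opening: 0.71
```

Request:
{"name": "arm_command", "arguments": {
  "targets": [
    [0, 0, 0.001, 0, 0, 0],
    [0, 0, 0.001, 0, 0, 0],
    [0, 0, 0, 0, 0, 0],
    [0, 0, 0, 0, 0, 0]
  ]
}}

```text
clock: 53.57
eef_pos: [463.8, 36.3, 111.4]
tcp_rot: [3.142, 0.0, -0.007]
contact_force: [0.7, -1.2, -1.3]
opening: 0.715
```

Request:
{"name": "arm_command", "arguments": {
  "targets": [
    [0, 0, 0.001, 0, 0, 0],
    [0, 0, 0, 0, 0, 0],
    [0, 0, 0, 0, 0, 0]
  ]
}}

```text
clock: 53.82
eef_pos: [464.1, 36.3, 110.9]
tcp_rot: [-3.142, -0.0, -0.007]
contact_force: [-1.0, -0.8, 6.2]
opening: 0.711
```

The top disc is down. Releasing, then rising straight up.

Request:
{"name": "arm_command", "arguments": {
  "targets": [
    [0, 0, 0, 0, 0, 0],
    [0, 0, 0, 0, 0, 0],
    [0, 0, 0, 0, 0, 0],
    [0, 0, 0, 0, 0, 0],
    [0, 0, 0, 0, 0, 0],
    [0, 0, 0, 0, 0, 0],
    [0, 0, 0, 0, 0, 0],
    [0, 0, 0, 0, 0, 0]
  ],
  "fingers": 0.0854
}}

```text
clock: 54.48
eef_pos: [463.8, 36.3, 110.4]
tcp_rot: [3.142, 0.0, -0.007]
contact_force: [-0.0, 1.1, 0.4]
opening: 0.999
```

Request:
{"name": "arm_command", "arguments": {
  "targets": [
    [0, 0, -0.005, 0, 0, 0],
    [0, 0, -0.01, 0, 0, 0],
    [0, 0, -0.015, 0, 0, 0],
    [0, 0, -0.02, 0, 0, 0],
    [0, 0, -0.02, 0, 0, 0],
    [0, 0, -0.02, 0, 0, 0],
    [0, 0, -0.025, 0, 0, 0],
    [0, 0, -0.025, 0, 0, 0],
    [0, 0, -0.025, 0, 0, 0],
    [0, 0, -0.025, 0, 0, 0],
    [0, 0, -0.025, 0, 0, 0],
    [0, 0, -0.025, 0, 0, 0],
    [0, 0.03, 0, 0, 0, 0],
    [0, 0.03, 0, 0, 0, 0],
    [-0.02, 0.03, 0, 0, 0, 0],
    [-0.02, 0.03, 0, 0, 0, 0],
    [-0.02, 0.03, 0, 0, 0, 0],
    [0, 0, 0, 0, 0, 0],
    [0, 0, 0, 0, 0, 0]
  ]
}}

```text
clock: 56.07
eef_pos: [401.9, -114.5, 351.5]
tcp_rot: [3.141, -0.001, -0.011]
contact_force: [0.2, 0.2, -0.2]
opening: 1.005
```

```bash
python3 - <<'E'
from loc import *
s=r.grab_frame("side");t=r.grab_frame("top");q=r.sense();print(q["eef_pos"],q["tcp_rot"],q["contact_force"],q["opening"])
crop(s,"s23.png",225,110,305,240,6);crop(t,"t23.png",220,170,320,270,6)
a=comp(t["image"],(288.,236),(14,80,140),(24,255,255),rad=14); print(a[:2] if a else None, plane(t,*a[1],131) if a else "")
a=comp(t["image"],(246,185),(0,150,80),(5,255,255),rad=15); print(a[1],plane(t,*a[1],312))
E
```

```text
[ 402.98736934 -113.09300459  351.22952005] [-3.14150650e+00 -1.25635939e-03 -7.67069858e-03] [0.46010941 0.08129107 0.1864879 ] 0.9991122439273065
(array([275, 226,  22,  18, 280], dtype=int32), array([286.51428571, 234.16428571])) [466.9789891   39.24639989 131.        ]
[245.18987342 184.2278481 ] [599.21012588 140.3864004  312.        ]
```

View pics/s23.png

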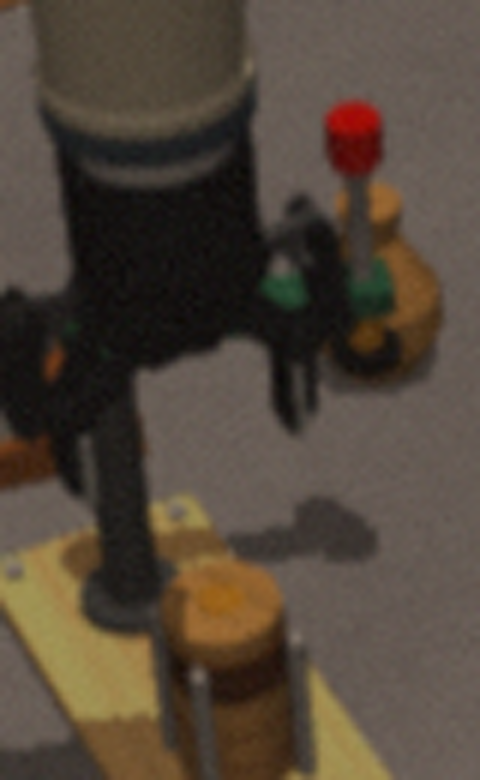

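View pics/t23.png

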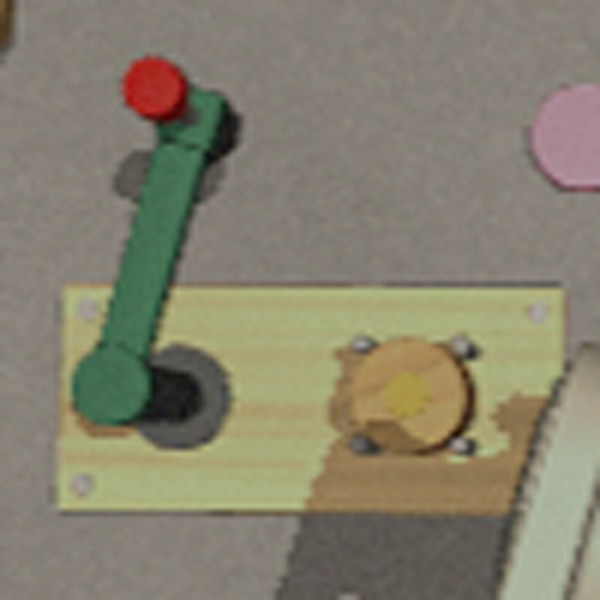

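The stack is complete: the dot shows at (287.5,235.5) and the disc lies flat. The clamp angle comes out at about 1.31 rad, with the knob at (599,140). I'll close the fingers and go to the knob's anticlockwise side.

Request:
{"name": "arm_command", "arguments": {
  "targets": [
    [0.015, -0.018, 0, 0, 0, 0],
    [0.016, -0.024, 0, 0, 0, 0],
    [0.016, -0.024, 0, 0, 0, 0],
    [0.016, -0.024, 0, 0, 0, 0],
    [0.016, -0.024, 0, 0, 0, 0],
    [0.016, -0.024, 0, 0, 0, 0],
    [0.016, -0.024, 0, 0, 0, 0],
    [0.016, -0.024, 0, 0, 0, 0],
    [0.016, -0.024, 0, 0, 0, 0],
    [0.016, -0.024, 0, 0, 0, 0],
    [0.016, -0.024, 0, 0, 0, 0],
    [0.016, -0.024, 0, 0, 0, 0],
    [0.0155, -0.01, 0, 0, 0, 0],
    [0, 0, 0, 0, 0, 0.085],
    [0, 0, 0, 0, 0, 0.085],
    [0, 0, 0, 0, 0, 0.084],
    [0, 0, 0, 0, 0, 0],
    [0, 0, 0, 0, 0, 0],
    [0, 0, 0, 0, 0, 0]
  ],
  "fingers": 0.0,
  "squeeze": 30
}}

```text
clock: 57.75
eef_pos: [611.2, 178.2, 350.5]
tcp_rot: [-3.142, 0.0, -0.257]
contact_force: [0.6, 0.3, 0.5]
opening: -0.002
```

```bash
python3 - <<'E'
from loc import *
s=r.grab_frame("side");t=r.grab_frame("top");q=r.sense();print(q["eef_pos"],q["tcp_rot"],q["contact_force"],q["opening"])
crop(s,"s24.png",220,60,330,200,5);crop(t,"t24.png",200,140,300,240,6)
hsv=cv2.cvtColor(t["image"],cv2.COLOR_BGR2HSV); 
a=comp(t["image"],(287.5,235.5),(24,130,130),(32,255,255),rad=6); print("dot",a[:2] if a else None, plane(t,*a[1],131) if a else "")
a=comp(t["image"],(246,185),(0,150,80),(5,255,255),rad=15); print(a[1] if a else None)
E
```

```text
[611.20896521 177.73377039 350.54335557] [-3.14152677e+00  6.37821938e-06 -2.58666740e-01] [ 0.34364288 -0.04529095  0.96268168] -0.002387788487289589
dot (array([285, 232,   6,   7,  28], dtype=int32), array([287.42857143, 235.07142857])) [464.13842611  36.30852065 131.        ]
[245.24358974 184.24358974]
```

View pics/s24.png

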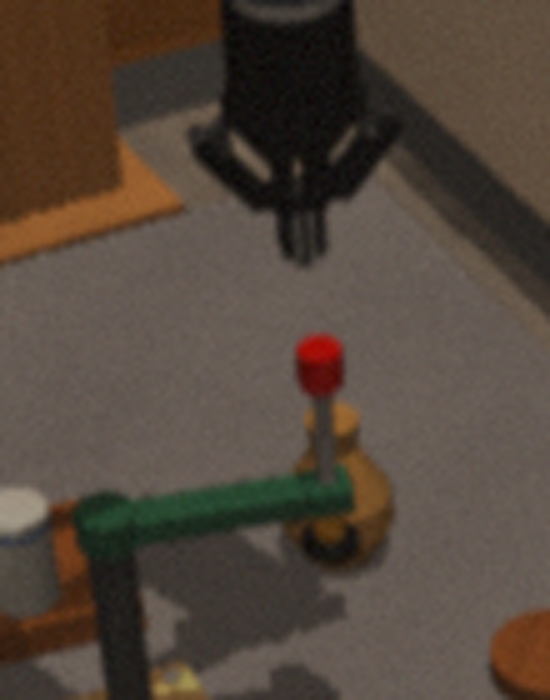

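View pics/t24.png

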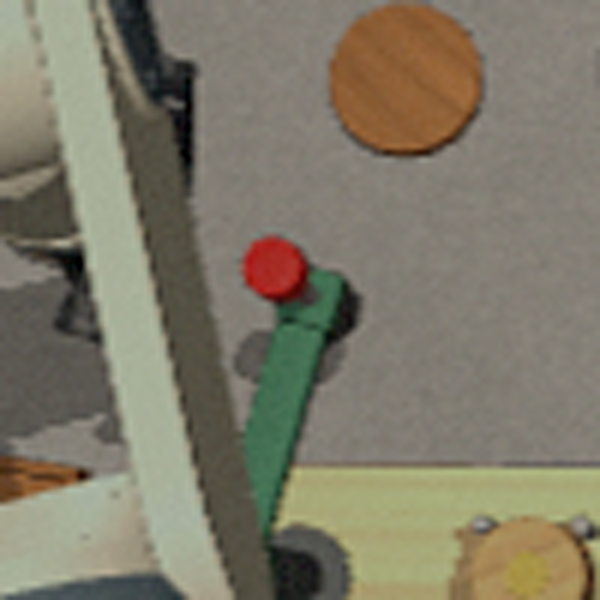

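The dot reads (464.1,36.3), which matches the pocket. The fingers are on the right side of the knob. I'll descend and begin the arc push, one row being 0.05 rad about the post.

Request:
{"name": "arm_command", "arguments": {
  "targets": [
    [0, 0, 0.015, 0, 0, 0],
    [0, 0, 0.015, 0, 0, 0],
    [0, 0, 0.015, 0, 0, 0],
    [0, 0, 0.011, 0, 0, 0],
    [0, 0, 0, 0, 0, 0],
    [0, 0, 0, 0, 0, 0],
    [0, 0.006, 0, 0, 0, 0],
    [0, 0.006, 0, 0, 0, 0],
    [0, 0, 0, 0, 0, 0]
  ]
}}

```text
clock: 58.6
eef_pos: [608.3, 164.5, 295.5]
tcp_rot: [-3.141, -0.001, -0.261]
contact_force: [-0.3, -0.3, 0.7]
opening: -0.001
```

Request:
{"name": "arm_command", "arguments": {
  "targets": [
    [0.0011, 0.007, 0, 0, 0, 0.05],
    [0.0011, 0.007, 0, 0, 0, 0.05],
    [0.0011, 0.007, 0, 0, 0, 0.05],
    [0.0011, 0.007, 0, 0, 0, 0.05],
    [0.0011, 0.007, 0, 0, 0, 0.05],
    [0.0011, 0.007, 0, 0, 0, 0.05],
    [0.0011, 0.007, 0, 0, 0, 0.05],
    [0.0011, 0.007, 0, 0, 0, 0.05],
    [0, 0, 0, 0, 0, 0]
  ]
}}

```text
clock: 59.35
eef_pos: [592.6, 110.5, 295.3]
tcp_rot: [-3.141, -0.001, -0.664]
contact_force: [1.1, -0.2, 1.2]
opening: -0.001
```

```bash
python3 - <<'E'
from loc import *
s=r.grab_frame("side");t=r.grab_frame("top");q=r.sense();print(q["eef_pos"],q["tcp_rot"],q["contact_force"],q["opening"])
crop(s,"s25.png",220,60,330,200,5);crop(t,"t25.png",200,140,300,240,6)
E
```

```text
[592.77980084 111.37052372 295.02132158] [-3.14098163e+00 -3.76533545e-04 -6.59989680e-01] [-0.02877873  0.13949657 -1.25291924] 0.0020878123419045707
```

View pics/s25.png

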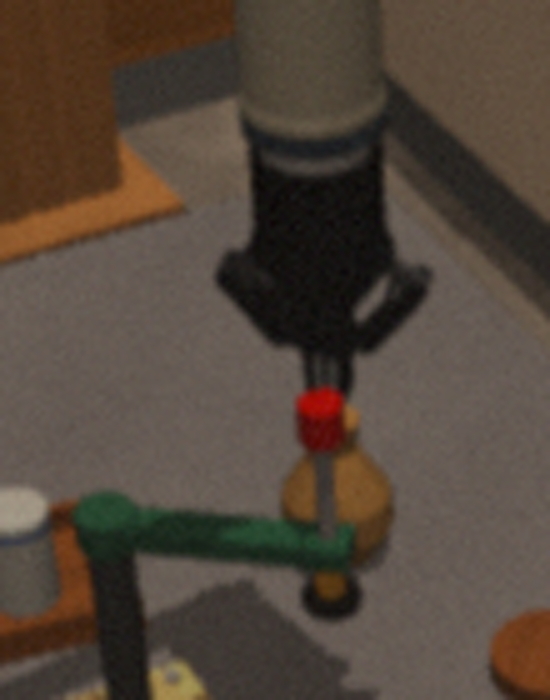

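The arm is swinging with the fingers. Continuing.

Request:
{"name": "arm_command", "arguments": {
  "targets": [
    [0.0011, 0.007, 0, 0, 0, 0.05],
    [0.0011, 0.007, 0, 0, 0, 0.05],
    [0.0011, 0.007, 0, 0, 0, 0.05],
    [0.0011, 0.007, 0, 0, 0, 0.05],
    [0.0011, 0.007, 0, 0, 0, 0.05],
    [0.0011, 0.007, 0, 0, 0, 0.05],
    [0.0011, 0.007, 0, 0, 0, 0.05],
    [0.0011, 0.007, 0, 0, 0, 0.05],
    [0.0011, 0.007, 0, 0, 0, 0.05],
    [0.0011, 0.007, 0, 0, 0, 0.05],
    [0.0011, 0.007, 0, 0, 0, 0.05],
    [0.0011, 0.007, 0, 0, 0, 0.05],
    [0.0011, 0.007, 0, 0, 0, 0.05],
    [0.0011, 0.007, 0, 0, 0, 0.05],
    [0.0011, 0.007, 0, 0, 0, 0.05],
    [0.0011, 0.007, 0, 0, 0, 0.05],
    [0, 0, 0, 0, 0, 0],
    [0, 0, 0, 0, 0, 0]
  ]
}}

```text
clock: 60.95
eef_pos: [507.7, 41.5, 294.8]
tcp_rot: [-3.141, 0.0, -1.458]
contact_force: [0.7, -0.2, 0.4]
opening: 0.005
```

```bash
python3 - <<'E'
from loc import *
s=r.grab_frame("side");t=r.grab_frame("top");q=r.sense();print(q["eef_pos"],q["tcp_rot"],q["contact_force"],q["opening"])
crop(s,"s26.png",200,80,310,240,5);crop(t,"t26.png",200,170,320,270,6)
R=Ro.from_euler('xyz',q["tcp_rot"]).as_matrix(); print("post->tcp in tool",R.T@(q["eef_pos"]-[465.6,176,295]))
E
```

```text
[507.95832333  41.53269761 294.61408827] [-3.14128494e+00  1.45225950e-04 -1.45870881e+00] [ 0.1466607   0.51517336 -0.10229288] 0.0024427857667900952
post->tcp in tool [138.36144734 -27.05183545   0.37414225]
```

View pics/s26.png

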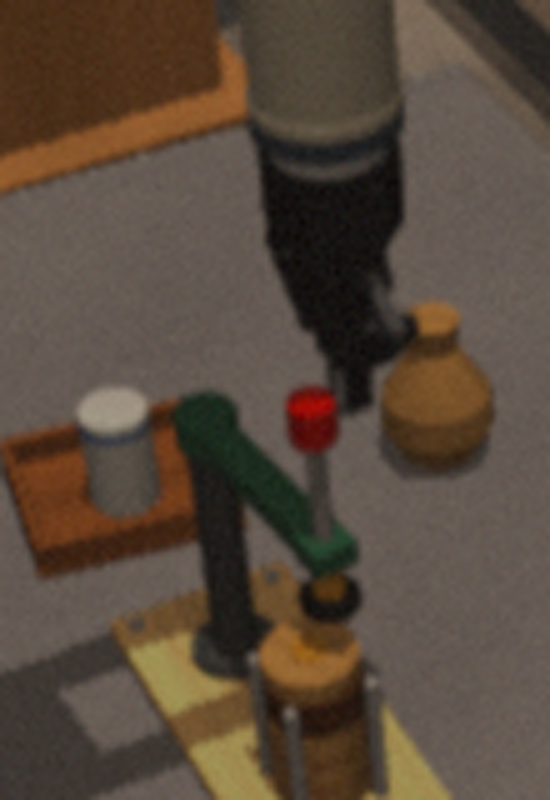

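View pics/t26.png

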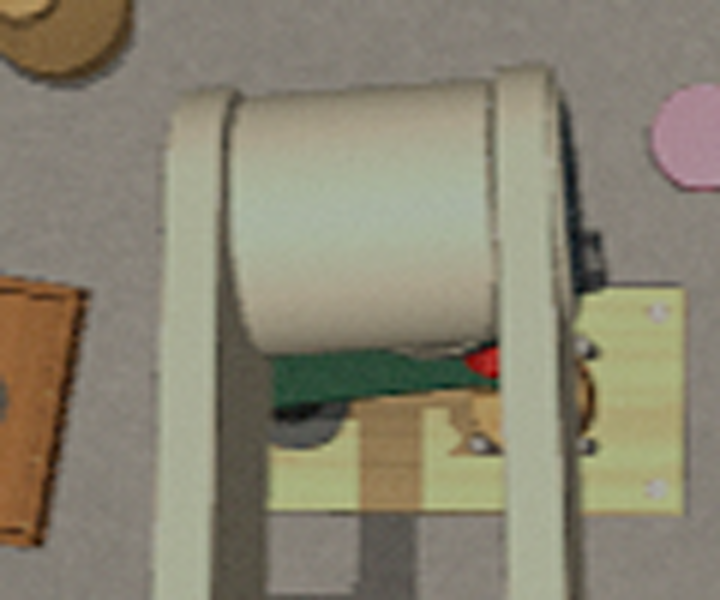

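About 0.12 rad remain. Finishing in small steps while watching the force.

Request:
{"name": "arm_command", "arguments": {
  "targets": [
    [0.0009, 0.0056, 0, 0, 0, 0.04],
    [0.0009, 0.0056, 0, 0, 0, 0.04],
    [0.0005, 0.0028, 0, 0, 0, 0.02],
    [0, 0, 0, 0, 0, 0],
    [0, 0, 0, 0, 0, 0]
  ]
}}

```text
clock: 61.47
eef_pos: [493.9, 38.0, 294.5]
tcp_rot: [3.141, 0.0, -1.559]
contact_force: [1.4, 1.1, 0.5]
opening: -0.0
```

Request:
{"name": "arm_command", "arguments": {
  "targets": [
    [0.0005, 0.0028, 0, 0, 0, 0.02],
    [0, 0.001, 0, 0, 0, 0],
    [0, 0, 0, 0, 0, 0],
    [0, 0, 0, 0, 0, 0]
  ]
}}

```text
clock: 61.8
eef_pos: [490.2, 37.4, 294.5]
tcp_rot: [-3.141, -0.0, -1.581]
contact_force: [2.7, -0.3, -0.9]
opening: -0.001
```

Request:
{"name": "arm_command", "arguments": {
  "targets": [
    [0, 0.001, 0, 0, 0, 0],
    [0, 0, 0, 0, 0, 0],
    [0, 0, 0, 0, 0, 0]
  ]
}}

```text
clock: 62.05
eef_pos: [490.1, 37.4, 294.6]
tcp_rot: [-3.139, 0.0, -1.581]
contact_force: [5.9, -0.2, -2.8]
opening: -0.005
```

Request:
{"name": "arm_command", "arguments": {
  "targets": [
    [0, 0.001, 0, 0, 0, 0],
    [0, 0, 0, 0, 0, 0],
    [0, 0, 0, 0, 0, 0]
  ]
}}

```text
clock: 62.3
eef_pos: [490.0, 37.4, 294.7]
tcp_rot: [-3.137, 0.0, -1.581]
contact_force: [9.5, -0.1, -5.8]
opening: 0.0
```

The force rises with no further motion, so the arm is at its stop. I'll back off, rise, and go over the knob top.

Request:
{"name": "arm_command", "arguments": {
  "targets": [
    [0, -0.006, 0, 0, 0, 0],
    [0, -0.004, 0, 0, 0, 0],
    [0, 0, -0.01, 0, 0, 0],
    [0, 0, -0.015, 0, 0, 0],
    [0, 0, -0.015, 0, 0, 0],
    [0, 0, 0, 0, 0, 0],
    [0, 0, 0, 0, 0, 0],
    [0, 0, 0, 0, 0, 0]
  ]
}}

```text
clock: 62.97
eef_pos: [497.6, 37.2, 334.1]
tcp_rot: [3.141, -0.0, -1.581]
contact_force: [-0.1, 0.7, -0.7]
opening: 0.003
```

```bash
python3 - <<'E'
from loc import *
s=r.grab_frame("side");t=r.grab_frame("top");q=r.sense();print(q["eef_pos"],q["tcp_rot"],q["contact_force"],q["opening"])
crop(s,"s27.png",200,80,310,240,5);crop(t,"t27.png",200,170,320,270,6)
a=comp(s["image"],(262,166),(0,150,60),(6,255,255),rad=25); print(a[:2]); print(plane(s,*a[1],301))
print("expected knob px", proj(s,[464.3,36.2,301]))
E
```

```text
[497.45833762  37.22516013 333.70757227] [ 3.14017770e+00 -1.14559642e-04 -1.58098989e+00] [ 0.16962139 -0.50215637 -1.20532709] 0.001738996590727266
(array([252, 159,  10,  14, 108], dtype=int32), array([256.82407407, 165.07407407]))
[464.60147527  31.88758336 301.        ]
expected knob px [256.09038568 164.27002482]
```

View pics/s27.png

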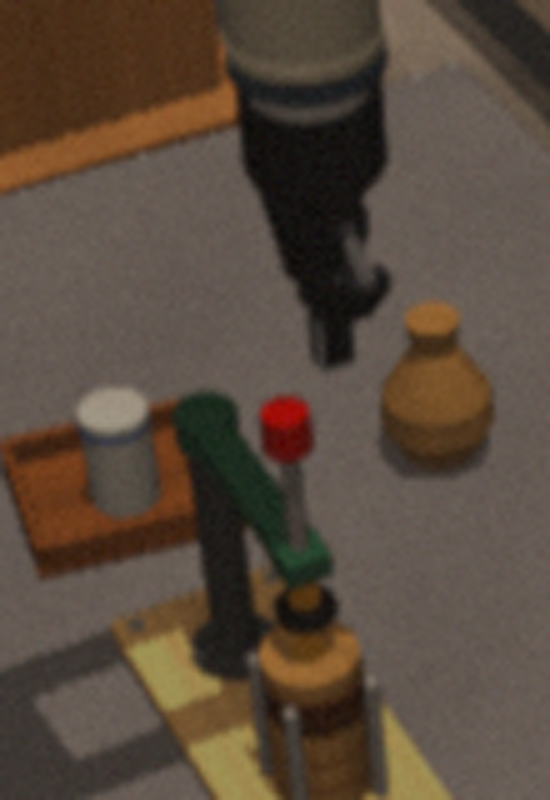

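View pics/t27.png

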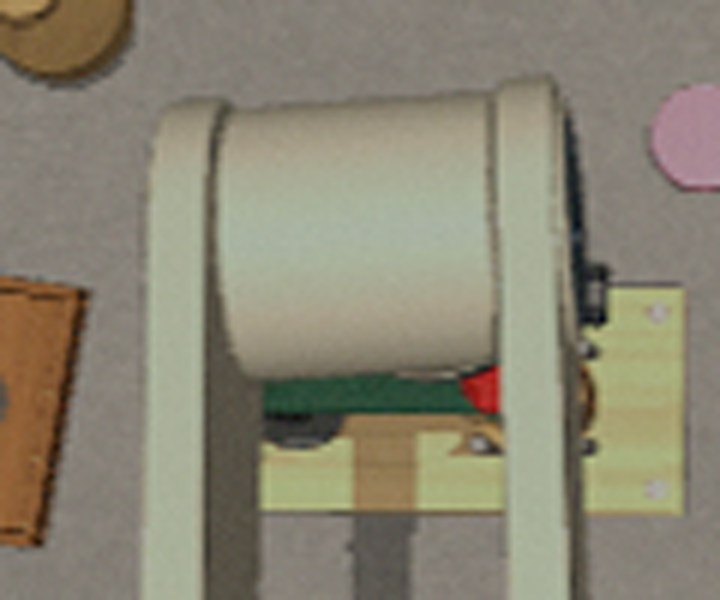

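The arm points over the stack, with the pad centred above the top disc. Going over the knob and down to touch it.

Request:
{"name": "arm_command", "arguments": {
  "targets": [
    [0.0005, 0.011, 0, 0, 0, 0],
    [0, 0.011, 0, 0, 0, 0],
    [0, 0.011, 0, 0, 0, 0],
    [0, 0, 0.008, 0, 0, 0],
    [0, 0, 0.006, 0, 0, 0],
    [0, 0, 0, 0, 0, 0],
    [0, 0, 0, 0, 0, 0],
    [0, 0, 0, 0, 0, 0]
  ]
}}

```text
clock: 63.73
eef_pos: [465.3, 37.1, 320.4]
tcp_rot: [3.141, 0.0, -1.581]
contact_force: [-0.5, 0.5, 0.1]
opening: 0.0
```

Request:
{"name": "arm_command", "arguments": {
  "targets": [
    [0, 0, 0.002, 0, 0, 0],
    [0, 0, 0.002, 0, 0, 0],
    [0, 0, 0.001, 0, 0, 0],
    [0, 0, 0, 0, 0, 0],
    [0, 0, 0, 0, 0, 0]
  ]
}}

```text
clock: 64.15
eef_pos: [465.0, 37.1, 315.4]
tcp_rot: [3.141, -0.0, -1.581]
contact_force: [0.1, -0.3, 0.1]
opening: 0.006
```

Request:
{"name": "arm_command", "arguments": {
  "targets": [
    [0, 0, 0.001, 0, 0, 0],
    [0, 0, 0.001, 0, 0, 0],
    [0, 0, 0.001, 0, 0, 0],
    [0, 0, 0, 0, 0, 0],
    [0, 0, 0, 0, 0, 0]
  ]
}}

```text
clock: 64.57
eef_pos: [465.4, 37.1, 313.0]
tcp_rot: [-3.14, 0.0, -1.581]
contact_force: [-0.0, 0.4, 5.2]
opening: 0.001
```

Request:
{"name": "arm_command", "arguments": {
  "targets": [
    [0, 0, 0.002, 0, 0, 0],
    [0, 0, 0.002, 0, 0, 0],
    [0, 0, 0.002, 0, 0, 0],
    [0, 0, 0.002, 0, 0, 0],
    [0, 0, 0.002, 0, 0, 0],
    [0, 0, 0, 0, 0, 0],
    [0, 0, 0, 0, 0, 0]
  ]
}}

```text
clock: 65.15
eef_pos: [465.3, 37.1, 302.7]
tcp_rot: [-3.141, 0.0, -1.581]
contact_force: [1.5, -0.3, 3.1]
opening: 0.001
```

Request:
{"name": "arm_command", "arguments": {
  "targets": [
    [0, 0, 0.002, 0, 0, 0],
    [0, 0, 0.002, 0, 0, 0],
    [0, 0, 0.002, 0, 0, 0],
    [0, 0, 0.002, 0, 0, 0],
    [0, 0, 0.002, 0, 0, 0],
    [0, 0, 0.002, 0, 0, 0],
    [0, 0, 0.002, 0, 0, 0],
    [0, 0, 0, 0, 0, 0],
    [0, 0, 0, 0, 0, 0]
  ]
}}

```text
clock: 65.9
eef_pos: [465.2, 37.1, 288.5]
tcp_rot: [-3.141, 0.0, -1.581]
contact_force: [0.3, 0.0, 2.3]
opening: -0.001
```

```bash
python3 - <<'E'
from loc import *
s=r.grab_frame("side");q=r.sense();print(q["eef_pos"],q["contact_force"])
crop(s,"s28.png",225,130,295,230,7)
E
```

```text
[465.12186011  37.09861053 288.49227985] [ 0.34830731 -0.08301154  2.35673636]
```

View pics/s28.png

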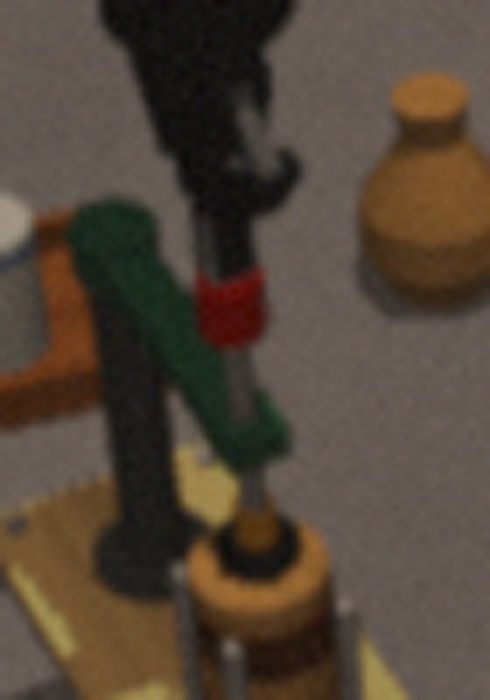

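The pad is just above the disc. I'll press in small steps and read the force at each.

Request:
{"name": "arm_command", "arguments": {
  "targets": [
    [0, 0, 0.001, 0, 0, 0],
    [0, 0, 0.001, 0, 0, 0],
    [0, 0, 0.001, 0, 0, 0],
    [0, 0, 0, 0, 0, 0],
    [0, 0, 0, 0, 0, 0]
  ]
}}

```text
clock: 66.37
eef_pos: [465.1, 37.1, 285.6]
tcp_rot: [-3.141, 0.0, -1.581]
contact_force: [1.0, -0.1, 5.6]
opening: 0.001
```

Request:
{"name": "arm_command", "arguments": {
  "targets": [
    [0, 0, 0.001, 0, 0, 0],
    [0, 0, 0.001, 0, 0, 0],
    [0, 0, 0.001, 0, 0, 0],
    [0, 0, 0, 0, 0, 0],
    [0, 0, 0, 0, 0, 0]
  ]
}}

```text
clock: 66.78
eef_pos: [465.1, 37.1, 282.8]
tcp_rot: [-3.141, 0.0, -1.581]
contact_force: [0.6, 0.1, 5.9]
opening: 0.002
```

Request:
{"name": "arm_command", "arguments": {
  "targets": [
    [0, 0, 0.001, 0, 0, 0],
    [0, 0, 0.001, 0, 0, 0],
    [0, 0, 0, 0, 0, 0],
    [0, 0, 0, 0, 0, 0]
  ]
}}

```text
clock: 67.12
eef_pos: [465.2, 37.1, 281.0]
tcp_rot: [-3.141, 0.0, -1.581]
contact_force: [-0.6, -0.5, 7.9]
opening: -0.004
```

Request:
{"name": "arm_command", "arguments": {
  "targets": [
    [0, 0, 0.001, 0, 0, 0],
    [0, 0, 0.001, 0, 0, 0],
    [0, 0, 0, 0, 0, 0],
    [0, 0, 0, 0, 0, 0],
    [0, 0, 0, 0, 0, 0]
  ]
}}

```text
clock: 67.53
eef_pos: [465.2, 37.1, 279.1]
tcp_rot: [-3.141, 0.0, -1.581]
contact_force: [-1.5, -0.1, 9.4]
opening: 0.003
```

```bash
python3 - <<'E'
from loc import *
s=r.grab_frame("side");q=r.sense();print(q["eef_pos"],q["contact_force"])
crop(s,"s29.png",225,130,295,230,7)
E
```

```text
[465.17101538  37.08422543 279.09701839] [0.0398761  0.04965538 8.83806233]
```

View pics/s29.png

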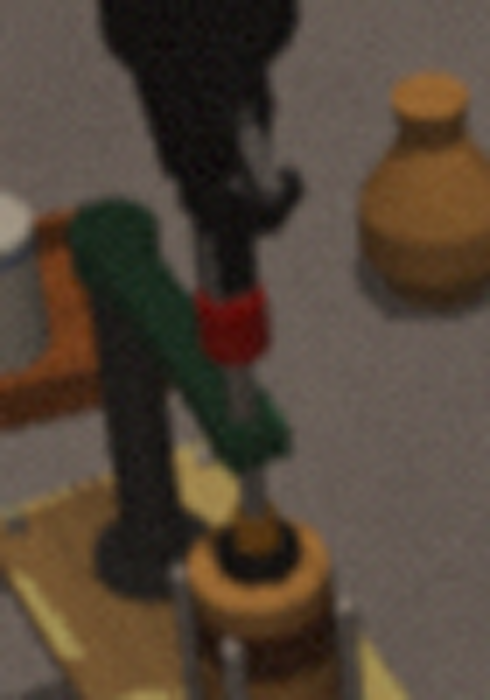

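The pad presses on the disc, with the knob down about 36 mm and the spring squeezed about 7 mm. Lifting off and retreating.

Request:
{"name": "arm_command", "arguments": {
  "targets": [
    [0, 0, -0.003, 0, 0, 0],
    [0, 0, -0.005, 0, 0, 0],
    [0, 0, -0.01, 0, 0, 0],
    [0, 0, -0.015, 0, 0, 0],
    [0, 0, -0.015, 0, 0, 0],
    [0, 0, -0.02, 0, 0, 0],
    [0, 0, -0.02, 0, 0, 0],
    [0, -0.001, 0, 0, 0, 0],
    [0.02, 0.01, 0, 0, 0, 0],
    [0.025, 0.01, 0, 0, 0, 0],
    [0.025, 0.01, 0, 0, 0, 0],
    [0.025, 0.01, 0, 0, 0, 0],
    [0.025, 0.01, 0, 0, 0, 0],
    [0.025, 0.01, 0, 0, 0, 0],
    [0.025, 0.01, 0, 0, 0, 0],
    [0.025, 0.01, 0, 0, 0, 0],
    [0.025, 0.01, 0, 0, 0, 0],
    [0, 0, 0, 0, 0, 0],
    [0, 0, 0, 0, 0, 0]
  ]
}}

```text
clock: 69.17
eef_pos: [373.2, -182.7, 366.5]
tcp_rot: [3.141, 0.0, -1.584]
contact_force: [0.1, 0.6, -0.0]
opening: -0.004
```

```bash
python3 - <<'E'
from loc import *
s=r.grab_frame("side");t=r.grab_frame("top");q=r.sense();print(q["eef_pos"],q["contact_force"],q["qvel"].round(3))
crop(s,"s30.png",190,130,295,230,7);crop(t,"t30.png",160,120,420,270,3)
a=comp(s["image"],(257,172),(0,150,60),(6,255,255),rad=25); print(a[:2]); 
b=comp(t["image"],(280,230),(0,150,60),(6,255,255),rad=25); print(b[:2]); print(tri(t,b[1],s,a[1]), plane(t,*b[1],276))
E
```

```text
[ 373.80752982 -181.5690042   366.43262182] [-0.30247834 -0.06271294  0.05899817] [ 0.019  0.001  0.001 -0.    -0.002 -0.002]Traceback (most recent call last):
  File "<stdin>", line 4, in <module>
TypeError: 'NoneType' object is not subscriptable
```

View pics/s30.png

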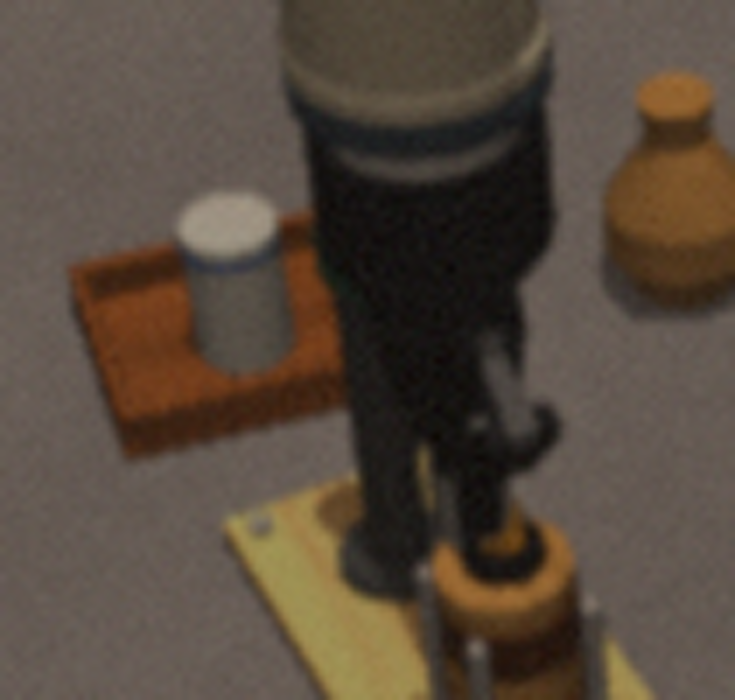

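View pics/t30.png

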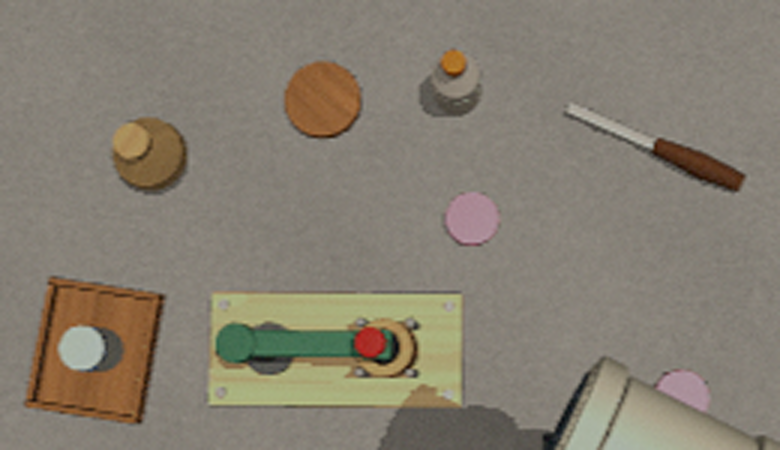

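From above, the arm lies along the board over the pocket. I'll move clear of the side view for a last check of the knob height.

Request:
{"name": "arm_command", "arguments": {
  "targets": [
    [0.03, 0, 0, 0, 0, 0],
    [0.035, 0, 0, 0, 0, 0],
    [0.035, 0, 0, 0, 0, 0],
    [0.035, 0, 0, 0, 0, 0],
    [0.035, 0, 0, 0, 0, 0],
    [0.03, 0, 0, 0, 0, 0],
    [0, 0, 0, 0, 0, 0],
    [0, 0, 0, 0, 0, 0],
    [0, 0, 0, 0, 0, 0],
    [0, 0, 0, 0, 0, 0]
  ]
}}

```text
clock: 70.1
eef_pos: [372.2, -380.5, 366.5]
tcp_rot: [-3.142, 0.001, -1.579]
contact_force: [0.5, -0.2, 0.9]
opening: 0.001
```

```bash
python3 - <<'E'
from loc import *
s=r.grab_frame("side");t=r.grab_frame("top");q=r.sense();print(q["eef_pos"],q["contact_force"],q["qvel"].round(3))
crop(s,"s31.png",190,130,295,230,7)
a=comp(s["image"],(258,173),(0,150,60),(6,255,255),rad=30)
b=comp(t["image"],(283,234),(0,150,60),(6,255,255),rad=25); print(b and b[1]); print(a and a[1])
print("knob",plane(t,*b[1],277)); 
g=comp(t["image"],(255,235),(55,60,40),(85,255,255),rad=40); rc=cv2.minAreaRect(g[2]); print(rc,g[0])
if a: print(tri(t,b[1],s,a[1]))
for zc in (296,301,265,262): print(zc,proj(s,[464.3,36.2,zc]))
E
```

```text
[ 372.12032498 -380.7709674   366.72134747] [-0.75679049  0.01446439  0.28468323] [-0.004  0.001 -0.002 -0.002 -0.001 -0.001]
[282.85185185 233.56790123]
[257.81308411 174.85981308]
knob [463.95966341  36.501097   277.        ]
((255.5, 234.0), (12.0, 47.0), 90.0) [232 228  48  13 425]
(array([465.45956132,  37.73463643, 260.78967421]), np.float64(2.059169061736476))
296 [256.24365869 165.66689463]
301 [256.09038568 164.27002482]
265 [257.17824464 174.18434276]
262 [257.26727855 174.99576275]
```

View pics/s31.png

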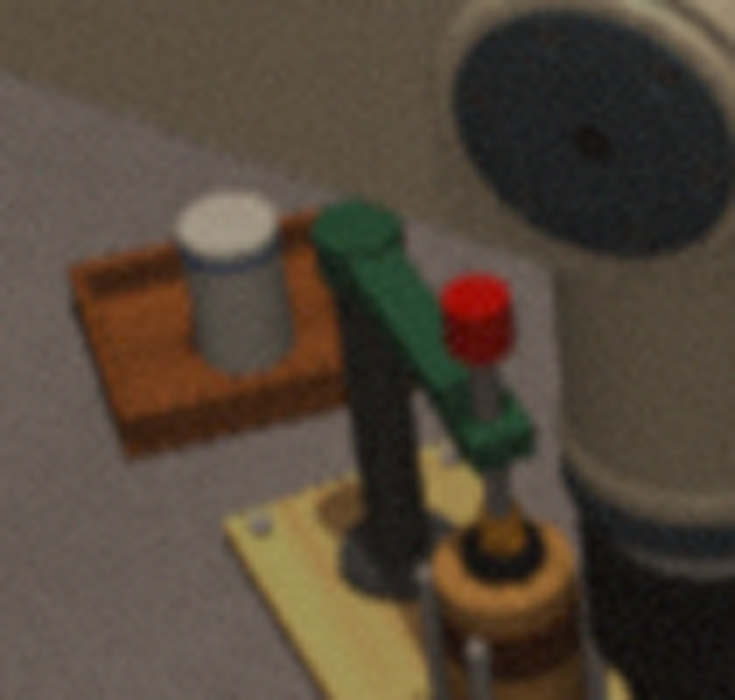

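With the bias taken off, the knob centre stands at about 265 mm, which means the plunger is down about 36 mm and has stayed there. The knob is at (464.0,36.5), over the pocket. Handing in.

```bash
python3 -c "
from rig import r
print(r.sign_off()); print(r.sense()['clock'])"
```

```text
the job is handed in; nothing more can be done
None
the job is handed in; nothing more can be done
```

I finished the job and handed it in at about 70 s of the 210 s allowed. `sign_off` reports no verdict, so the results below are my own checks.

- **Plug:** it stands upright in the tray, and was still there in the last pictures.
- **Stack:** the body block, both dark spacers (only two were laid out) and the top disc are in the dowels in that order. One spacer had been knocked about 35 mm aside, so I measured it again before picking it up. The brass dot read (464.1, 36.3) against a pocket centre of (464.2, 36.2), and the stack looked flat in the side view.
- **Clamp:** I pushed the arm until the force rose with no more movement, so it is at its stop. The knob then read (464.0, 36.5). I pressed the plunger down about 36 mm. The expected stack height puts the spring squeeze at about 7 mm (5 to 6 N), inside the 4 to 11 mm aim, and the rise in wrist force roughly agrees. The knob stayed down after release.
- **Bystanders:** nothing touched them, and they looked unmoved in the last top picture.

**Disagreement:** the side camera read y about 4 to 8 mm low, and heights a few mm low, compared with the top camera. A plug released at a known arm position matched the top camera to 0.3 mm. I took positions from the top camera and the arm, and used the side camera only for comparisons.

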